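# Set out two dissecting boards to dry, leaning on the draining stand

### The job

Set the washed dissecting boards out to dry. Stack the steel drip tray on the base of the draining stand, its handle nearest the backboard and its four feet fully down in the corner sockets; then lean both white boards, standing on end, back against the backboard, the long one in the left bay and the short one in the right bay (as seen facing the backboard from its tray side), each with its foot on the tray floor in front of the rib. Lay the steel toe bar flat in the tray, between the boards' feet and the front rim, so that the feet cannot slide out, and leave the other things on the bench where they are.

Things in the scene. Friction and masses are not known exactly. Their poses are not given: they have to be found in the camera images.
- stand: Fixed aluminium draining stand. Origin on the worktop under the middle of the backboard's front face; x points back through the backboard, y to the left seen from the tray side, z up. Backboard 226 wide, 8 thick (x 0 to 8), rounded top edge at z = 133. Base before it 110 x 220 x 20 high (x -116 to -6), with four round sockets, 16 bore, 16 deep, at x -19 and -103, y +-95.
- seat (a point): Point fixed to the stand at (-29, 0, 98) mm in its frame, axes as the stand: tray_grip lies here when the tray is seated. The tray's floor is then at stand z = 25, its rib's front face at x = -30, its front rim's inner face at x = -107, and its handle fills x -44 to -14, y +-6, up to z = 115.
- bay_left (a point): Point fixed to the stand at (-42, 53, 25) mm in its frame: on the floor of the seated tray, in the middle of the left bay (the half at y > 0), 12 mm before the rib and 42 mm before the backboard's face. A foot about here leans well.
- bay_right (a point): The same for the right bay, at (-42, -53, 25) mm in the stand's frame.
- tray_grip (a point): Grip point on the handle of the loose steel drip tray, 102 (x) x 210 (y), 0.28 kg, on four 10 mm feet 12 long. The handle is an upright plate 12 thick (y), 30 long (x); the point is 17 below its top, 73 above the tray floor, 90 above the feet's ends. z up; x points from the tray's middle to the long side that the handle is next to; feet at x -74 and +10, y +-95. Seated, the axes agree with the stand's.
- long_mid (a point): Middle of the loose long white dissecting board, 10 thick (x) x 60 wide (y) x 195 long (z), 0.16 kg, faces alike. It starts about upright on end in one of the two slots of a fixed grey plastic rack (slots 13 wide, 34 deep, 90 apart, floor 6 above the worktop); which slot varies.
- long_foot (a point): Centre of the lower end face of the long board (97.5 below its middle); axes as long_mid.
- short_mid (a point): Middle of the loose short white dissecting board, 10 thick (x) x 60 wide (y) x 155 long (z), 0.12 kg, upright in the other slot of the rack.
- short_foot (a point): Centre of the lower end face of the short board (77.5 below its middle); axes as short_mid.
- bar_grip (a point): Grip point of the loose toe bar, 0.35 kg: a steel bar 24 wide (x) x 180 long (y) x 22 high with an upright black grip block in its middle, 22 (x) x 16 (y). The point is in the block, 62 above the bar's underside and 18 below the block's top. z up, both ends alike. In place on the tray floor it is at stand z = 87.
- cup: Bystander, to be left alone: specimen cup with a lid, 52 mm across, 62 mm high. Origin at the middle of its underside.
- carton: Bystander, to be left alone: reagent kit carton, 67 x 131 x 55 mm. Origin at the middle of its underside.
- dropper: Bystander, to be left alone: dropper bottle, 25 mm across, 71 mm high. Origin at the middle of its underside.
There are look-alikes about, which are no part of the job. Leave any orange or purple look-alike of the part that bears long_mid alone.

How it is judged:
By the outcome, as a careful person would: the job done as asked, in the order asked, and still so for the second after the job is handed in, with the robot touching nothing.
It also fails if it takes over 72 s, if anything falls off the work surface, if the arm or the gripper's body presses on something with over 40 N, if the wrist force passes 120 N, or if a joint passes its speed limit or range.

### The arm

A 7-joint arm with a two-finger parallel gripper is mounted at the origin on the work surface; the furniture and walls round the work are solid. World frame = base frame: x ahead of the robot, y to its left, z up, the work surface at z = 0. Lengths are in m, angles in rad, forces in N, time in s.
With the tool pointing down it reaches from about 0.425 to 0.8 m from the base axis. Payload 8.3 kg.
Tool frame: the origin (TCP) lies midway between the tips of the shut fingers; the grasp point (between the pads) lies 19 mm behind it (manip.hold_point_z is the distance from the TCP to the grasp point, in m); x points along the fingers, y is the direction in which the jaws open and shut, and the axes are right-handed (so a half turn about x gives the same grasp; the last joint's range is limited). The gripper opens to 85 mm and grips with 20 to 120 N. Pads are 22 mm wide; open, the fingers measure 114 mm over their backs; the gripper's body (76 mm by 85 mm) begins 54 mm behind the grasp point. The pads swing forward as they close: fully open they stand 13 mm farther back than shut.
Start: joints at [1.164, 0.383, 0.016, 1.37, -0.006, 1.388, -0.046], TCP at [0.211, -0.588, 0.231] pointing down, gripper open.
Joint ranges: [-2.95, 2.95], [-0.25, 2.06], [-1.52, 1.56], [0.18, 2.33], [-1.44, 4.58], [0.02, 2.06], [-3.01, 3.01]. Speed limits (rad/s): [2.39, 2.39, 3.01, 3.01, 3.14, 3.14, 3.14].

### API

Orientations are given as a unit quaternion [x, y, z, w].
In Python, from bench import manip gives the robot as it stands.
- The arm moves only by the tool carry_out, never from a script. Its argument "series" is a list of rows, each an object with "fingers": the opening, from 0 (shut) to 1 (fully open); "travel": the shift along the tool's x, y, z in mm, a list of three; "roll": the turn about the tool's x in rad. A call has 1 to 8 rows; each row is the pose to reach, as a shift and turn from the pose commanded when the call began, along the tool's axes at that moment; what a row does not reach only later rows make up. A row lasts 1/10 s, in which the tool goes at most 50 mm and 8.59 degrees, less where a joint would pass 70% of its speed; a pose out of reach is approached as far as the arm can. A call with a gripper value outside its range is refused whole. The fingers move at their own pace and stop on an object; the grip force is fixed at half the most. Time passes only in rows, so rows that repeat a pose let the fingers close. It gives the time, the measured TCP pose, the force and the opening at its end, in the units of the state.
- manip.get_obs(): the state, without advancing time (a new reading comes with each control period).
- manip.read_camera(name): name is "side" or "top" or "wrist"; returns a dict with "img" (420x560x3 uint8, blue, green, red), "z_map" (420x560 float32, m along the optical axis (not along the pixel's ray), 0 where there is no reading), "vertical_fov" (degrees; the focal length in pixels is half the picture's height over the tangent of half this angle, whatever the lens; pixels are square), "cx", "cy" (the principal point, pixels), "rvec" (rotation vector, rad) and "tvec" (3), from world to camera coordinates, as OpenCV has them. Camera axes: x right, y down, z forward; pixel columns grow to the right and rows downward; lengths in m; the calibration is good to about 2 mm. The wrist camera is an equidistant fisheye: a pixel r from the principal point sees the ray r / f radians off the axis. A picture is of the moment at which its call begins.
- manip.finish_job(): hands the job in, once; it reports no verdict.
Trained networks look in a picture, given as the dict that the camera call returned (one of the last four; its "shot" number tells which), for a name from the list of things; names that differ only in an ending like _2 or _b are one class to them, and where a whole thing is asked for, a point or a joint stands for the part that bears it (a point fixed in the world has none). Each returns a list of dicts, best first, with "confidence" (0 to 1); they miss things now and then, are a little off and sometimes report something else, mostly with a low value. They report only what shows in the picture. A call takes as long as a camera call. They do not tell look-alikes from the thing itself.
- manip.spot_in(picture, query): "xyz" ([x, y, z] in m, in the coordinates of the camera as it stood for that picture, good to about 4 mm: the middle of the surface that is visible of it).
The state is a dict: "t": time; "qpos": joint angles; "qd": joint speeds; "joint_torque": joint torques, N m; "tool_pos": TCP position; "tcp_rot": TCP orientation; "force": force on the tool from outside, world axes, zero at the start; "moment": the same for the moment, N m; "gripper_width": opening from 0.0 (shut) to 1.0 (fully open).
Only numpy, scipy, OpenCV 4.12 (cv2) and the standard library are available. Lean on these libraries where they do the work, as an engineer would, in place of code of your own. Each camera call takes 0.05 s, during which the arm holds its last target.

## Working session

There is one attempt and no reset: what is moved stays moved. The work goes in short steps, Python scripts to look and compute and a tool call to move; the robot and the scene stay as the last step left them, time stands still between calls to the robot, and variables do not carry over. Pictures are saved under pics/ and viewed, and the job is handed in when it is done.

Besides the shell and the picture viewer there is one more tool, called after "Request:" by a JSON object that holds its "method" and its "body", one argument or row to a line. carry_out: Moves the arm, as the interface text tells. Its arguments: {"type":"object","properties":{"series":{"type":"array","items":{"type":"object","properties":{"fingers":{"type":"number"},"travel":{"type":"array","items":{"type":"number"}},"roll":{"type":"number"}}}}},"required":["series"]}

```bash
ls; mkdir -p pics; cat > h.py <<'E'
import numpy as np, cv2
from bench import manip
from scipy.spatial.transform import Rotation as R
def shot(name,fn=None):
    p=manip.read_camera(name)
    if fn: cv2.imwrite('pics/'+fn,p['img'])
    return p
def ext(p):
    Rm=cv2.Rodrigues(np.array(p['rvec'],float))[0]; return Rm,np.array(p['tvec'],float).ravel()
def c2w(p,X):
    Rm,t=ext(p); return (np.asarray(X)-t)@Rm
def cloud(p):
    h,w=p['z_map'].shape; f=h/2/np.tan(np.radians(p['vertical_fov'])/2)
    v,u=np.mgrid[:h,:w]; z=p['z_map']
    X=np.stack([(u-p['cx'])/f*z,(v-p['cy'])/f*z,z],-1)
    W=c2w(p,X.reshape(-1,3)).reshape(h,w,3); W[z==0]=np.nan
    return W
def proj(p,X):
    Rm,t=ext(p); c=np.asarray(X)@Rm.T+t; f=p['img'].shape[0]/2/np.tan(np.radians(p['vertical_fov'])/2)
    return c[...,:2]/c[...,2:]*f+[p['cx'],p['cy']]
E
python3 - <<'E'
from h import *
s=manip.get_obs(); print(s)
for n in ['side','top','wrist']:
    p=shot(n,n+'0.png'); Rm,t=ext(p); print(n,p['vertical_fov'],p['cx'],p['cy'],-Rm.T@t, Rm[2])
    np.savez('pics/'+n+'0.npz',**{k:v for k,v in p.items()})
    if n!='wrist':
        for q in ['stand','tray_grip','long_mid','short_mid','bar_grip','cup','carton','dropper']:
            for d in manip.spot_in(p,q)[:4]: print(q,d['confidence'],c2w(p,d['xyz']).round(3))
print(manip.get_obs()['t'])
E
```

```text
pics
{'t': 0.0, 'qpos': array([ 1.16409835,  0.38426079,  0.01638798,  1.37115378, -0.00635803,
        1.38824167, -0.04648793]), 'qd': array([-0.00031488, -0.00053382,  0.00010497, -0.00100725,  0.00046975,
       -0.00010422, -0.00038384]), 'joint_torque': array([-9.05464531e-04, -6.27605152e+01,  8.43478013e-01, -3.71821582e+01,
        1.64684595e-02,  1.42852339e-02,  1.73248679e-05]), 'tool_pos': array([ 0.21053553, -0.58792159,  0.23026505]), 'tcp_rot': array([-0.69656437, -0.12167445,  0.69679909, -0.12026821]), 'force': array([-0.15320286, -1.14456907,  0.66448639]), 'moment': array([ 0.02322538, -0.02193144,  0.00117246]), 'gripper_width': 0.9977903674070319}
side 42.070357721550096 280.29099262502996 209.88991304413088 [ 0.40282742 -1.35190959  0.70103   ] [ 0.07649456  0.90548045 -0.4174371 ]
stand 0.77 [0.557 0.052 0.018]
tray_grip 0.92 [0.483 0.332 0.015]
tray_grip 0.32 [0.558 0.049 0.019]
tray_grip 0.29 [ 0.609 -0.437  0.054]
long_mid 0.98 [ 0.605 -0.308  0.102]
long_mid 0.93 [ 0.392 -0.329  0.123]
long_mid 0.79 [0.308 0.138 0.108]
short_mid 0.62 [ 0.483 -0.355  0.101]
bar_grip 0.88 [ 0.517 -0.146  0.015]
carton 0.9 [ 0.612 -0.441  0.05 ]
top 48.98480561177611 277.9449355665731 209.8494611869648 [ 0.36880297 -0.03118562  1.34177299] [ 0.12527612 -0.01240545 -0.99204435]
tray_grip 0.77 [0.483 0.326 0.015]
long_mid 0.91 [0.7   0.045 0.134]
long_mid 0.78 [ 0.395 -0.293  0.17 ]
long_mid 0.72 [0.31  0.149 0.166]
long_mid 0.59 [ 0.605 -0.293  0.135]
short_mid 0.69 [ 0.482 -0.321  0.129]
short_mid 0.4 [ 0.394 -0.297  0.175]
bar_grip 0.97 [ 0.503 -0.135  0.025]
cup 0.82 [ 0.63  -0.128  0.063]
carton 0.85 [ 0.63  -0.43   0.049]
carton 0.74 [ 0.482 -0.321  0.127]
dropper 0.61 [ 0.645 -0.212  0.04 ]
wrist 65.70646984690485 273.88455106376443 204.78833532904477 [ 0.27777245 -0.56472248  0.3736964 ] [-0.26187405 -0.09346244 -0.96056585]
0.95
```

View pics/side0.png

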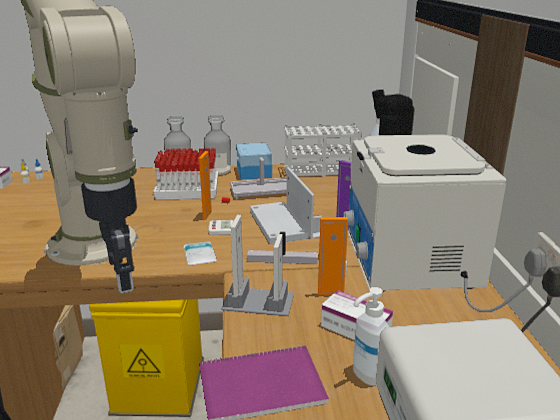

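View pics/top0.png

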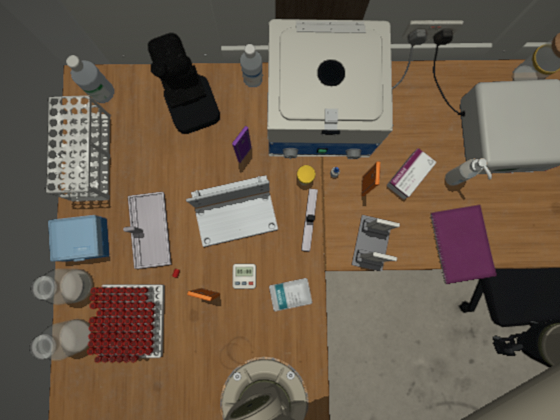

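View pics/wrist0.png

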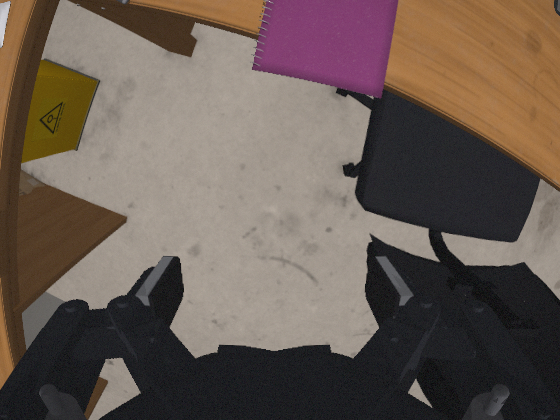

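```bash
python3 - <<'E'
from h import *
p=dict(np.load('pics/top0.npz')); 
a=p['img'][130:290,110:290]; cv2.imwrite('pics/c1.png',cv2.resize(a,None,fx=4,fy=3.7,interpolation=2))
a=p['img'][150:280,290:420]; cv2.imwrite('pics/c2.png',cv2.resize(a,None,fx=4.5,fy=4.5,interpolation=2))
q=dict(np.load('pics/side0.npz'))
a=q['img'][130:320,190:390]; cv2.imwrite('pics/c3.png',cv2.resize(a,None,fx=3.1,fy=3.1,interpolation=2))
W=cloud(p)
for (u,v) in [(150,230),(135,232),(235,220),(230,190),(392,224),(380,258),(308,218),(300,176),(336,172),(370,180),(205,295),(243,145),(370,240)]:
    print(u,v,W[v,u].round(3))
W=cloud(q)
for (u,v) in [(240,225),(280,240),(237,270),(280,262),(262,170),(300,205),(280,220)]:
    print(u,v,W[v,u].round(3))
E
```

```text
150 230 [0.483 0.321 0.018]
135 232 [0.476 0.355 0.047]
235 220 [0.509 0.077 0.016]
230 190 [0.577 0.08  0.131]
392 224 [ 0.476 -0.338  0.165]
380 258 [ 0.39  -0.303  0.167]
308 218 [ 0.504 -0.129  0.084]
300 176 [ 0.626 -0.111  0.06 ]
336 172 [ 0.638 -0.215  0.052]
370 180 [ 0.597 -0.293  0.136]
205 295 [0.307 0.136 0.197]
243 145 [0.704 0.046 0.113]
370 240 [ 0.445 -0.313  0.01 ]
240 225 [ 0.405 -0.294  0.181]
280 240 [ 0.489 -0.327  0.158]
237 270 [ 0.395 -0.332  0.092]
280 262 [ 0.488 -0.331  0.107]
262 170 [0.486 0.349 0.065]
300 205 [0.58  0.07  0.059]
280 220 [0.521 0.053 0.022]
```

View pics/c1.png

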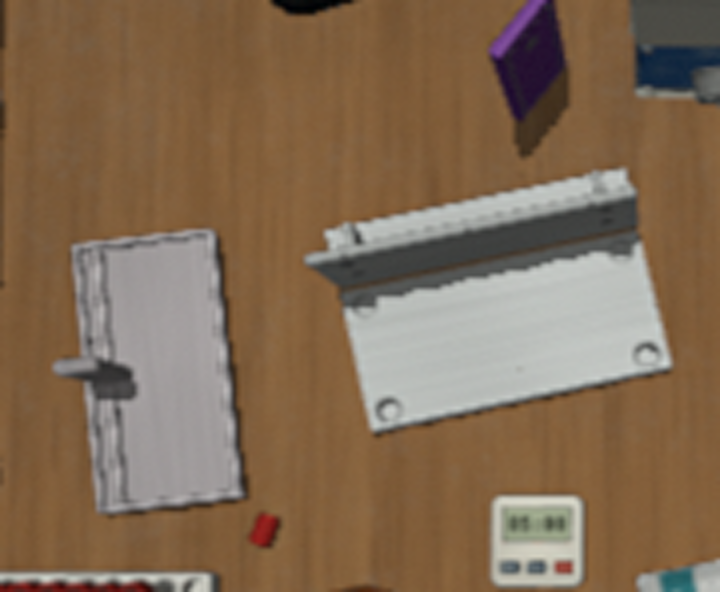

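View pics/c2.png

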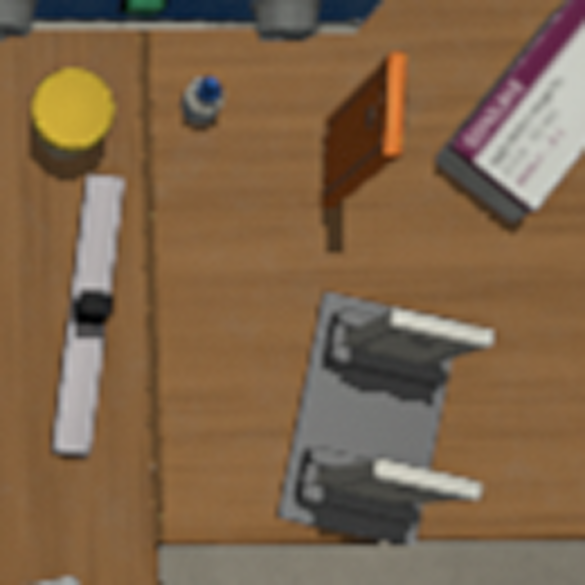

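View pics/c3.png

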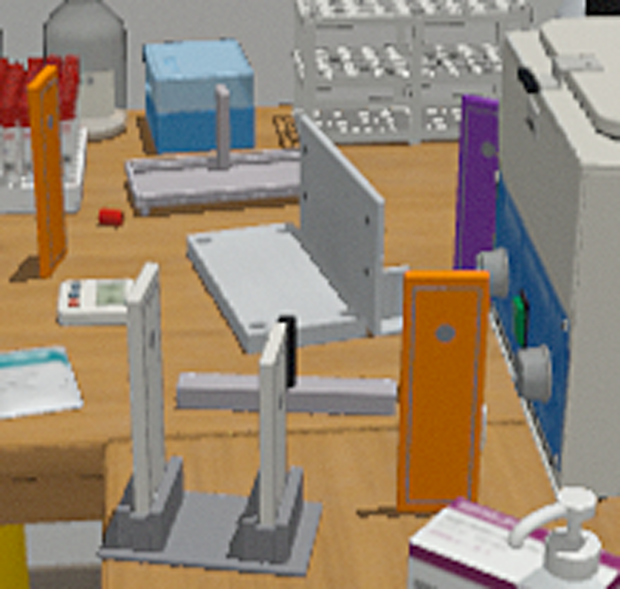

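```bash
cat > fit.py <<'E'
from h import *
def ray_z(p,uv,z):
    Rm,t=ext(p); f=p['img'].shape[0]/2/np.tan(np.radians(p['vertical_fov'])/2)
    d=np.array([(uv[0]-p['cx'])/f,(uv[1]-p['cy'])/f,1])@Rm; C=-Rm.T@t
    return C+d*(z-C[2])/d[2]
def pts(W,lo,hi):
    m=np.all((W>lo)&(W<hi),-1); return W[m],m
E
python3 - <<'E'
from fit import *
p=dict(np.load('pics/top0.npz')); q=dict(np.load('pics/side0.npz'))
T=cloud(p);S=cloud(q)
def rect(P):
    r=cv2.minAreaRect((P[:,:2]*1000).astype(np.float32)); return np.round(r[0],1),np.round(r[1],1),round(r[2],2),len(P)
for n,W in (('T',T),('S',S)):
    print(n)
    P,m=pts(W,[.44,-.09,.012],[.64,.2,.026]); print('base',rect(P),np.median(P[:,2]))
    P,m=pts(W,[.5,-.09,.04],[.66,.2,.128]); 
    if len(P)>50:
        # plane fit
        c=np.median(P,0); 
        for _ in range(5):
            d=P-c; u,s,v=np.linalg.svd(d-d.mean(0),full_matrices=False); nrm=v[2]; e=(d-d.mean(0))@nrm
            P=P[abs(e)<max(.002,2*np.std(e))]; c=P.mean(0)
        print('bb plane',nrm,P.mean(0),len(P),np.degrees(np.arctan2(nrm[1],nrm[0])))
    P,m=pts(W,[.36,.2,.012],[.6,.42,.04]); print('tray',rect(P),np.percentile(P[:,2],[5,50,95]))
    P,m=pts(W,[.4,.25,.05],[.56,.42,.13]); print('handle',rect(P),P[:,2].max(), P.mean(0)); 
    P,m=pts(W,[.4,.25,.095],[.56,.42,.13]); 
    if len(P): print('handle top',rect(P),P.mean(0)); 
    P,m=pts(W,[.4,-.26,.012],[.62,-.08,.03]); print('bar',rect(P),np.median(P[:,2]))
    P,m=pts(W,[.44,-.2,.035],[.57,-.09,.1]); print('block',rect(P),P[:,2].max())
    for nm,a,b,l in (('long',.34,.44,.185),('short',.44,.55,.145)):
        P,m=pts(W,[a,-.42,.05],[b,-.24,.22]); print(nm,rect(P),P[:,2].max(),P.mean(0))
        P,m=pts(W,[a,-.42,l],[b,-.24,.22]); print(nm,'top',rect(P),P.mean(0)) if len(P)else 0
E
```

```text
T
base (array([536.6,  80.2]), array([159., 221.]), 12.23, 2844) 0.019814110756981508
bb plane [-9.77664479e-01 -2.10170783e-01 -6.39199944e-04] [0.57257289 0.08836445 0.08545226] 454 -167.86763671036766
tray (array([473.1, 313.8]), array([237.4, 122.7]), 6.8, 2561) [0.01333758 0.01778171 0.02633341]
handle (array([481.7, 354.7]), array([11.6, 29.9]), 6.64, 92) 0.11114389846069955 [0.48059201 0.35262565 0.09152972]
handle top (array([481.8, 355.1]), array([11.2, 29.3]), 6.79, 56) [0.48157737 0.35445222 0.104269  ]
bar (array([ 517.1, -135.5]), array([ 46.5, 197.1]), 89.47, 473) 0.021784231441275496
block (array([ 507.7, -135.6]), array([21.4, 17. ]), 89.61, 62) 0.0866552360672017
long (array([ 394.5, -305.4]), array([60.8, 10.5]), 76.7, 225) 0.20656377910774645 [ 0.39408041 -0.29989298  0.15989762]
long top (array([ 394.4, -305.8]), array([60.1, 10.4]), 76.7, 111) [ 0.39429729 -0.30502255  0.19987083]
short (array([ 481.7, -326.8]), array([59.3, 11.1]), 76.37, 237) 0.1654657805561192 [ 0.48040283 -0.32329347  0.12705411]
short top (array([ 481.6, -326.9]), array([59. , 11.1]), 76.37,
[... 475 characters left out ...]
54.5]), array([ 8.6, 39.6]), 8.39, 20) [0.4839508  0.34831112 0.10218037]
bar (array([ 509.2, -140.9]), array([ 33.9, 178.7]), 81.14, 453) 0.020094281553736375
block (array([ 509.5, -140.4]), array([25.8, 15.1]), 85.76, 68) 0.08296732370043794
long (array([ 396.8, -310.1]), array([65.7, 11.3]), 74.41, 711) 0.20213931655322978 [ 0.39630651 -0.31978277  0.13259747]
long top (array([ 396.8, -308.9]), array([61.7, 10.4]), 76.56, 124) [ 0.39644938 -0.31579375  0.19555217]
short (array([ 483.8, -330.7]), array([64. , 10.5]), 76.32, 454) 0.1625027688463657 [ 0.48320244 -0.3414461   0.11281117]
short top (array([ 483.4, -331.5]), array([62.3, 10.4]), 76.06, 112) [ 0.48343646 -0.33660624  0.1565263 ]
```

```bash
python3 - <<'E'
from fit import *
p=dict(np.load('pics/top0.npz')); q=dict(np.load('pics/side0.npz'))
a=cv2.resize(p['img'][225:255,192:222],None,fx=12,fy=12,interpolation=2)
b=cv2.resize(p['img'][210:240,257:287],None,fx=12,fy=12,interpolation=2)
cv2.imwrite('pics/d1.png',np.hstack([a,b]))
a=cv2.resize(q['img'][195:225,240:270],None,fx=12,fy=12,interpolation=2)
b=cv2.resize(q['img'][220:250,255:285],None,fx=12,fy=12,interpolation=2)
cv2.imwrite('pics/d2.png',np.hstack([a,b]))
x=np.array([np.cos(np.radians(12.1)),np.sin(np.radians(12.1))]);y=np.array([-x[1],x[0]])
for uv in [(207.5,240.3),(271.75,225.4)]:
    P=ray_z(p,uv,.02)[:2]*1000; print(P,P@x,P@y)
# predicted from plane fit
o=x*579.5+y*-34
for c in [(-103,95),(-103,-95),(-19,95),(-19,-95)]:
    P=np.append(o+c[0]*x+c[1]*y,20)/1000; print(proj(p,P),proj(q,P))
E
```

```text
[450.99613264 155.34905634] 473.5405042734284 57.36054193414454
[490.89203859 -29.13375245] 473.8790310661991 -131.38657843874245
[206.03935337 239.57889498] [254.87426919 206.06693517]
[270.73759554 224.70186945] [272.31595919 233.42156314]
[200.00403307 211.19849234] [281.3472828  202.79543062]
[264.2478001  196.58839554] [301.42144498 229.39144802]
```

View pics/d1.png

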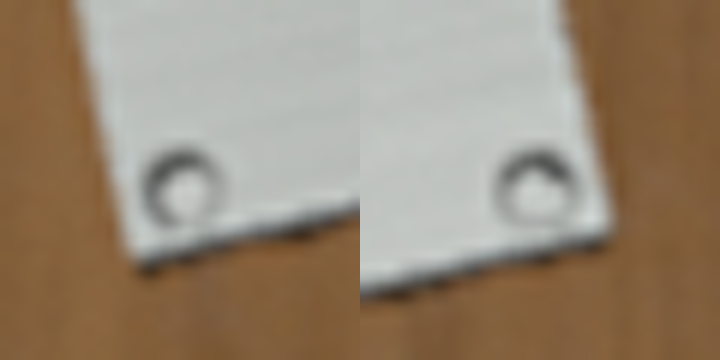

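View pics/d2.png

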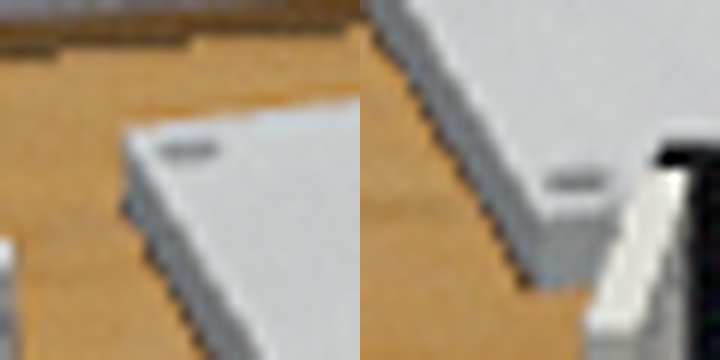

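```bash
python3 - <<'E'
from fit import *
p=dict(np.load('pics/top0.npz')); q=dict(np.load('pics/side0.npz'))
x=np.array([np.cos(np.radians(12.1)),np.sin(np.radians(12.1))]);y=np.array([-x[1],x[0]])
for c,uvs in ((p,[(206.9,240.3),(271.25,225.3)]),(q,[(255.3,206.8),(272.6,234.7)])):
    Q=[ray_z(c,uv,.02)[:2]*1000 for uv in uvs]
    for P in Q: print(P,P@x+103,P@y)
    d=Q[0]-Q[1]; print(np.linalg.norm(d),np.degrees(np.arctan2(-d[0],d[1])),(Q[0]+Q[1])@y/2)
    P=[ray_z(c,uv,.107) for uv in []]
# handle yaw / tray rim long edges
T=cloud(p); P,m=pts(T,[.36,.25,.0215],[.6,.42,.034]); 
P=P[np.abs((P[:,1]-.323)-.117*(P[:,0]-.486))<.07]
print(cv2.minAreaRect((P[:,:2]*1000).astype(np.float32)),len(P))
S=cloud(q); P,m=pts(S,[.36,.25,.0215],[.6,.42,.034]); 
P=P[np.abs((P[:,1]-.323)-.117*(P[:,0]-.486))<.07]
print(cv2.minAreaRect((P[:,:2]*1000).astype(np.float32)),len(P))
o=manip.get_obs(); r=R.from_quat(o['tcp_rot']); print(r.as_matrix().round(3))
E
```

```text
[451.02374096 157.06332855] 576.9268425055279 59.03094135252525
[491.20352554 -27.69951672] 577.4842402210402 -130.04950023197358
189.08126317010453 12.268904006298753 -35.50927943972416
[454.18335224 154.02507877] 579.3793838983806 55.397878474606046
[493.18370621 -33.90969559] 578.1186589159015 -136.53679165173045
191.93881062460258 11.723657457271667 -40.56945658856219
((485.4013671875, 324.4261474609375), (209.77549743652344, 103.57015228271484), 6.301102638244629) 557
((476.9177551269531, 319.2622375488281), (188.68675231933594, 113.62584686279297), 7.309628963470459) 207
[[ 0.     0.337 -0.941]
 [ 0.    -0.941 -0.337]
 [-1.     0.    -0.   ]]
```

```bash
cat > plan.py <<'E'
from h import *
import sys
# usage: plan.py x y z phi [x y z phi ...]  mm, deg ; prints travel & roll per waypoint from current pose
o=manip.get_obs(); M=R.from_quat(o['tcp_rot']).as_matrix(); p=o['tool_pos']*1000
phi=np.degrees(np.arctan2(M[1,1],M[0,1]))
print('t',round(o['t'],2),'pos',p.round(1),'phi',round(phi,2),'F',o['force'].round(1),'w',round(o['gripper_width'],3),'q',o['qpos'].round(2),'xax',M[:,0].round(3))
a=list(map(float,sys.argv[1:]))
for i in range(0,len(a),4):
    d=np.array(a[i:i+3])-p; dp=(a[i+3]-phi+180)%360-180
    print(a[i:i+4],'travel',(M.T@d).round(1),'roll',round(-np.radians(dp),4))
E
python3 plan.py 480 -400 330 -50 560 -100 330 -13  540 200 330 20 483 353.5 150 6.6
```

```text
t 0.95 pos [ 210.7 -588.4  231.3] phi -70.3 F [-0.5 -0.  -0.6] w 0.996 q [ 1.16  0.38  0.02  1.37 -0.01  1.39 -0.05] xax [ 0.  0. -1.]
[480.0, -400.0, 330.0, -50.0] travel [ -98.7  -86.6 -317. ] roll -0.3543
[560.0, -100.0, 330.0, -13.0] travel [ -98.7 -342.1 -493.5] roll -1.0001
[540.0, 200.0, 330.0, 20.0] travel [ -98.7 -631.3 -575.8] roll -1.576
[483.0, 353.5, 150.0, 6.6] travel [  81.3 -795.  -573.9] roll -1.3422
```

Request:
{"method": "carry_out", "body": {
  "series": [
    {"fingers": 1,"travel": [-60,-12,-45],"roll": -0.05},
    {"fingers": 1,"travel": [-99,-25,-90],"roll": -0.1},
    {"fingers": 1,"travel": [-99,-38,-135],"roll": -0.16},
    {"fingers": 1,"travel": [-99,-50,-180],"roll": -0.22},
    {"fingers": 1,"travel": [-99,-62,-225],"roll": -0.28},
    {"fingers": 1,"travel": [-99,-76,-270],"roll": -0.34},
    {"fingers": 1,"travel": [-99,-100,-315],"roll": -0.4},
    {"fingers": 1,"travel": [-99,-140,-340],"roll": -0.48}
  ]
}}

```text
t: 1.75
tool_pos: [0.4813, -0.3522, 0.3291]
tcp_rot: [0.648, 0.285, -0.647, 0.284]
force: [0.4, 0.3, -0.0]
gripper_width: 1.0
```

```bash
python3 plan.py 560 -100 330 -13  540 200 330 6.6 483 353.5 150 6.6
```

```text
t 1.75 pos [ 481.3 -352.2  329.1] phi -42.61 F [ 0.4  0.3 -0. ] w 1.0 q [ 0.74  0.31 -0.22  1.26  0.07  1.58 -0.21] xax [-0.     0.001 -1.   ]
[560.0, -100.0, 330.0, -13.0] travel [  -0.6 -112.8 -238.9] roll -0.5168
[540.0, 200.0, 330.0, 6.6] travel [-3.000e-01 -3.306e+02 -4.462e+02] roll -0.8589
[483.0, 353.5, 150.0, 6.6] travel [ 179.9 -476.3 -520.5] roll -0.8589
```

Request:
{"method": "carry_out", "body": {
  "series": [
    {"fingers": 1,"travel": [0,-22,-44],"roll": -0.1},
    {"fingers": 1,"travel": [0,-44,-88],"roll": -0.2},
    {"fingers": 1,"travel": [0,-66,-132],"roll": -0.3},
    {"fingers": 1,"travel": [0,-90,-176],"roll": -0.4},
    {"fingers": 1,"travel": [0,-112,-220],"roll": -0.5},
    {"fingers": 1,"travel": [0,-140,-260],"roll": -0.58},
    {"fingers": 1,"travel": [0,-172,-296],"roll": -0.66},
    {"fingers": 1,"travel": [0,-206,-330],"roll": -0.74}
  ]
}}

```text
t: 2.55
tool_pos: [0.5521, 0.0303, 0.3303]
tcp_rot: [0.501, 0.499, -0.501, 0.499]
force: [0.5, -1.0, -0.3]
gripper_width: 1.003
```

```bash
python3 plan.py 540 200 300 6.6 483 353.5 180 6.6  483 353.5 130 6.6
```

```text
t 2.55 pos [552.1  30.3 330.3] phi -0.21 F [ 0.5 -1.  -0.3] w 1.003 q [ 0.32  0.24 -0.54  1.37  0.12  1.56 -0.21] xax [ 0.  0. -1.]
[540.0, 200.0, 300.0, 6.6] travel [  30.3  -12.7 -169.6] roll -0.1189
[483.0, 353.5, 180.0, 6.6] travel [ 150.3  -70.3 -322.9] roll -0.1189
[483.0, 353.5, 130.0, 6.6] travel [ 200.3  -70.3 -322.9] roll -0.1189
```

Request:
{"method": "carry_out", "body": {
  "series": [
    {"fingers": 1,"travel": [10,-10,-47],"roll": -0.06},
    {"fingers": 1,"travel": [20,-20,-94],"roll": -0.12},
    {"fingers": 1,"travel": [35,-30,-140],"roll": -0.12},
    {"fingers": 1,"travel": [55,-40,-184],"roll": -0.12},
    {"fingers": 1,"travel": [75,-48,-226],"roll": -0.12},
    {"fingers": 1,"travel": [100,-56,-266],"roll": -0.12},
    {"fingers": 1,"travel": [125,-64,-304],"roll": -0.12},
    {"fingers": 1,"travel": [155,-70,-323],"roll": -0.12}
  ]
}}

```text
t: 3.35
tool_pos: [0.4828, 0.3562, 0.1752]
tcp_rot: [0.471, 0.529, -0.469, 0.528]
force: [0.9, -0.4, -0.9]
gripper_width: 1.002
```

```bash
python3 plan.py 483 353.5 71 6.6; python3 - <<'E'
from h import *
for n in ['side','top','wrist']:
    p=shot(n,n+'1.png'); np.savez('pics/'+n+'1.npz',**p)
E
```

```text
t 3.35 pos [482.8 356.2 175.2] phi 6.7 F [ 0.9 -0.4 -0.9] w 1.002 q [-0.18  0.44 -0.69  1.5   0.29  1.29 -0.78] xax [ 0.001  0.003 -1.   ]
[483.0, 353.5, 71.0, 6.6] travel [104.2  -0.2   3. ] roll 0.0018
```

View pics/wrist1.png

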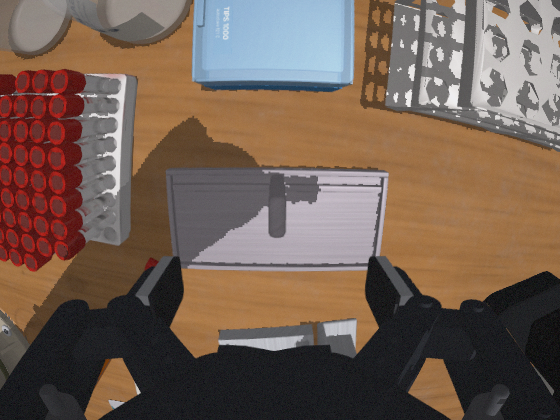

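View pics/top1.png

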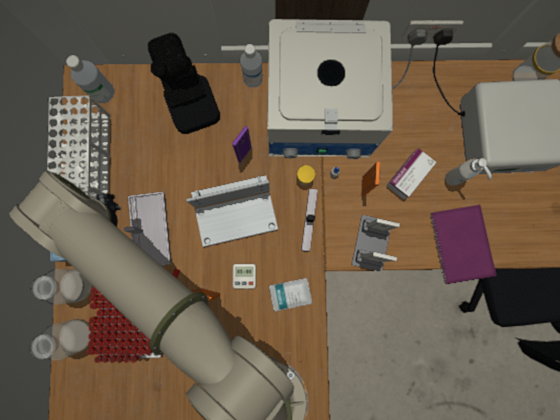

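View pics/side1.png

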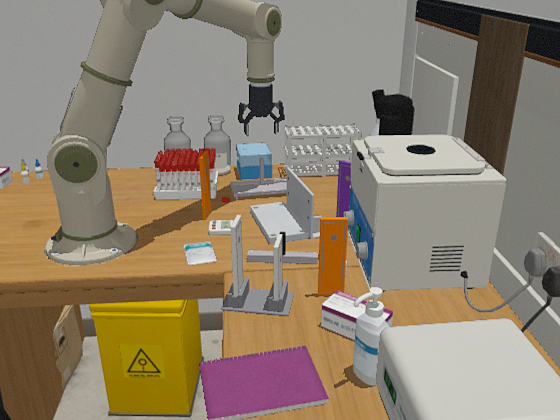

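```bash
cat >> h.py <<'E'
def wcloud(p):
    h,w=p['z_map'].shape; f=h/2/np.tan(np.radians(p['vertical_fov'])/2)
    v,u=np.mgrid[:h,:w]; dx=u-p['cx'];dy=v-p['cy']; r=np.hypot(dx,dy)+1e-9; th=r/f
    z=p['z_map']; X=np.stack([np.tan(th)*dx/r*z,np.tan(th)*dy/r*z,z],-1)
    W=c2w(p,X.reshape(-1,3)).reshape(h,w,3); W[z==0]=np.nan; return W
E
python3 - <<'E'
from fit import *
w=dict(np.load('pics/wrist1.npz')); W=wcloud(w); q=dict(np.load('pics/side1.npz')); S=cloud(q)
def rect(P):
    r=cv2.minAreaRect((P[:,:2]*1000).astype(np.float32)); return np.round(r[0],1),np.round(r[1],1),round(r[2],2),len(P)
P,m=pts(W,[.4,.25,.05],[.56,.42,.112]); print('handle',rect(P),P[:,2].max())
P,m=pts(W,[.4,.25,.1],[.56,.42,.112]); print('handletop',rect(P),P[:,2].max())
P,m=pts(W,[.36,.25,.0215],[.6,.42,.034]); P=P[np.abs((P[:,1]-.323)-.117*(P[:,0]-.486))<.07]; print('rim',rect(P))
print(np.nanmedian(W[200:260,500:555,2]))
# fingers in side
P,m=pts(S,[.4,.3,.165],[.58,.42,.23]); print('fing side',rect(P),P.min(0),P.max(0))
E
```

```text
handle (array([481.9, 356. ]), array([12. , 29.6]), 7.21, 952) 0.1085066639222975
handletop (array([481.9, 355.8]), array([11.7, 29.4]), 6.6, 720) 0.1085066639222975
rim (array([485.7, 323.6]), array([210.7, 102.6]), 6.26, 4488)
6.245304757891996e-05
fing side (array([485.6, 349.6]), array([114.5,  32.7]), 11.47, 115) [0.42972102 0.33202429 0.18811245] [0.54290584 0.374899   0.22960717]
```

Request:
{"method": "carry_out", "body": {
  "series": [
    {"fingers": 1,"travel": [40,-1,0.5],"roll": 0.005},
    {"fingers": 1,"travel": [75,-1,0.5],"roll": 0.005},
    {"fingers": 1,"travel": [104,-1,0.5],"roll": 0.005},
    {"fingers": 1,"travel": [104,-1,0.5],"roll": 0.005},
    {"fingers": 0,"travel": [104,-1,0.5],"roll": 0.005},
    {"fingers": 0,"travel": [104,-1,0.5],"roll": 0.005},
    {"fingers": 0,"travel": [104,-1,0.5],"roll": 0.005},
    {"fingers": 0,"travel": [104,-1,0.5],"roll": 0.005}
  ]
}}

```text
t: 4.3
tool_pos: [0.4842, 0.3517, 0.0729]
tcp_rot: [0.473, 0.526, -0.472, 0.526]
force: [-0.1, 0.5, -0.3]
gripper_width: 0.331
```

```bash
python3 plan.py
```

```text
t 4.3 pos [484.2 351.7  72.9] phi 6.18 F [-0.1  0.5 -0.3] w 0.331 q [-0.2   0.53 -0.65  1.62  0.35  1.1  -0.83] xax [ 0.002  0.001 -1.   ]
```

Request:
{"method": "carry_out", "body": {
  "series": [
    {"fingers": 0,"travel": [0,0,0],"roll": 0},
    {"fingers": 0,"travel": [0,0,0],"roll": 0},
    {"fingers": 0,"travel": [0,0,0],"roll": 0}
  ]
}}

```text
t: 4.6
tool_pos: [0.4838, 0.3516, 0.0722]
tcp_rot: [0.473, 0.526, -0.472, 0.526]
force: [-0.6, -0.5, 6.3]
gripper_width: 0.136
```

```bash
python3 plan.py; python3 - <<'E'
from fit import *
w=manip.read_camera('wrist'); cv2.imwrite('pics/w2.png',w['img']); W=wcloud(w)
def rect(P):
    r=cv2.minAreaRect((P[:,:2]*1000).astype(np.float32)); return np.round(r[0],1),np.round(r[1],1),round(r[2],2),len(P)
P,m=pts(W,[.36,.25,.0215],[.6,.42,.034]); P=P[np.abs((P[:,1]-.323)-.117*(P[:,0]-.486))<.07]; print('rim',rect(P))
E
```

```text
t 4.6 pos [483.8 351.6  72.2] phi 6.19 F [-0.6 -0.5  6.3] w 0.136 q [-0.2   0.54 -0.65  1.62  0.35  1.1  -0.83] xax [ 0.001  0.001 -1.   ]
rim (array([487.2, 323.3]), array([210.5, 103.3]), 6.11, 7288)
```

View pics/w2.png

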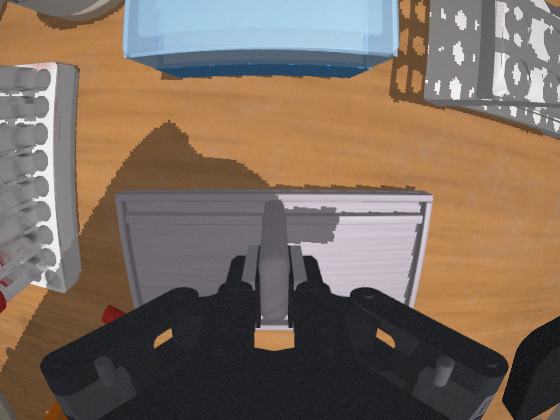

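```bash
python3 plan.py 484 352 230 6.2 530 200 230 -35 541.4 79.2 230 -77.9
```

```text
t 4.65 pos [483.8 351.6  72.2] phi 6.19 F [-0.2 -1.   5.8] w 0.129 q [-0.2   0.54 -0.65  1.62  0.35  1.1  -0.83] xax [ 0.001  0.001 -1.   ]
[484.0, 352.0, 230.0, 6.2] travel [-157.8    0.4   -0.4] roll -0.0002
[530.0, 200.0, 230.0, -35.0] travel [-157.8   29.8  155.6] roll 0.7189
[541.4, 79.2, 230.0, -77.9] travel [-157.9   28.1  277. ] roll 1.4676
```

Request:
{"method": "carry_out", "body": {
  "series": [
    {"fingers": 0,"travel": [-20,0,0],"roll": 0},
    {"fingers": 0,"travel": [-50,0,0],"roll": 0},
    {"fingers": 0,"travel": [-85,0,0],"roll": 0},
    {"fingers": 0,"travel": [-120,2,5],"roll": 0.05},
    {"fingers": 0,"travel": [-150,6,20],"roll": 0.15},
    {"fingers": 0,"travel": [-158,12,45],"roll": 0.27},
    {"fingers": 0,"travel": [-158,18,75],"roll": 0.4},
    {"fingers": 0,"travel": [-158,24,105],"roll": 0.53}
  ]
}}

```text
t: 5.45
tool_pos: [0.5187, 0.2486, 0.2293]
tcp_rot: [0.594, 0.383, -0.594, 0.383]
force: [0.7, -0.5, -3.6]
gripper_width: 0.131
```

```bash
python3 plan.py 541.4 79.2 230 -77.9
```

```text
t 5.45 pos [518.7 248.6 229.3] phi -24.43 F [ 0.7 -0.5 -3.6] w 0.131 q [-0.05  0.33 -0.57  1.49  0.18  1.37 -1.07] xax [-0.  0. -1.]
[541.4, 79.2, 230.0, -77.9] travel [ -0.7  90.8 144.8] roll 0.9332
```

Request:
{"method": "carry_out", "body": {
  "series": [
    {"fingers": 0,"travel": [0,13,22],"roll": 0.13},
    {"fingers": 0,"travel": [0,26,44],"roll": 0.26},
    {"fingers": 0,"travel": [0,40,66],"roll": 0.4},
    {"fingers": 0,"travel": [0,53,88],"roll": 0.54},
    {"fingers": 0,"travel": [0,67,108],"roll": 0.68},
    {"fingers": 0,"travel": [0,80,128],"roll": 0.81},
    {"fingers": 0,"travel": [0,90.5,145],"roll": 0.93},
    {"fingers": 0,"travel": [0,90.5,145],"roll": 0.93}
  ]
}}

```text
t: 6.25
tool_pos: [0.542, 0.0761, 0.2286]
tcp_rot: [-0.703, -0.074, 0.704, -0.075]
force: [0.0, 0.4, -3.7]
gripper_width: 0.132
```

```bash
python3 plan.py 541.4 79.2 230 -77.9; python3 - <<'E'
from h import *
for n in ['side','top','wrist']:
    p=shot(n,n+'3.png'); np.savez('pics/'+n+'3.npz',**p)
E
python3 plan.py 541.4 79.2 230 -77.9
```

```text
t 6.25 pos [542.   76.1 228.6] phi -77.95 F [ 0.   0.4 -3.7] w 0.132 q [ 0.1   0.24 -0.36  1.58  0.09  1.34 -1.63] xax [-0.001 -0.002 -1.   ]
[541.4, 79.2, 230.0, -77.9] travel [-1.4 -3.2 -0. ] roll -0.0008
t 6.4 pos [541.4  81.1 229. ] phi -77.3 F [-0.5  0.7 -2.5] w 0.135 q [ 0.1   0.24 -0.37  1.58  0.09  1.34 -1.63] xax [-0.001  0.001 -1.   ]
[541.4, 79.2, 230.0, -77.9] travel [-1.   1.8  0.4] roll 0.0105
```

View pics/wrist3.png

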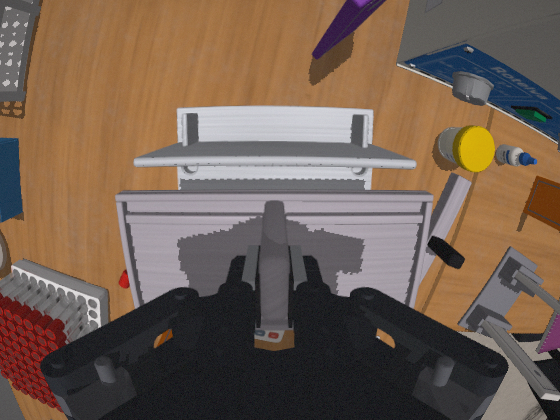

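View pics/side3.png

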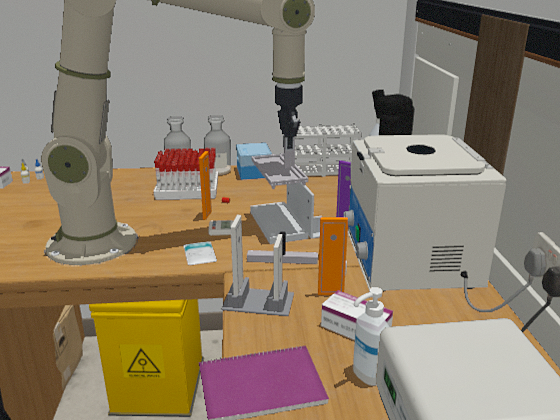

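View pics/top3.png

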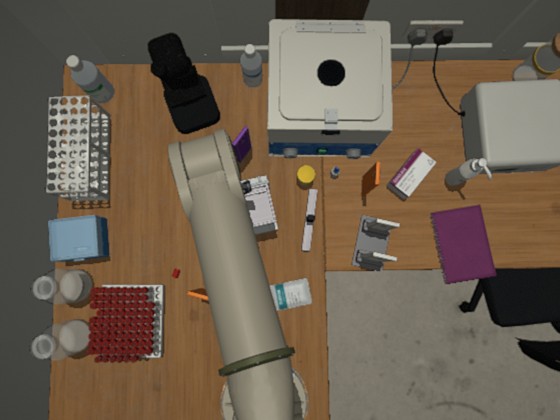

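```bash
cat > st.py <<'E'
from fit import *
def rect(P):
    r=cv2.minAreaRect((P[:,:2]*1000).astype(np.float32)); return np.round(r[0],1),np.round(r[1],1),round(r[2],2),len(P)
def stand_from_wrist(W):
    P,m=pts(W,[.5,-.09,.123],[.66,.2,.137])
    # top strip of backboard only
    c,s,a,n=rect(P); print('bbtop',c,s,a,n)
    return c,s,a
E
python3 - <<'E'
from st import *
w=dict(np.load('pics/wrist3.npz')); W=wcloud(w)
stand_from_wrist(W)
P,m=pts(W,[.5,-.09,.129],[.66,.2,.137]); print('129+',rect(P))
# rim of tray  rear edge: z ~ 229-72+~25
for lo,hi in ((.175,.19),(.165,.175),(.18,.2)):
    P,m=pts(W,[.42,-.06,lo],[.62,.22,hi]); print('tray',lo,rect(P),np.percentile(P[:,2],[5,50,95]))
a=cv2.resize(w['img'][100:220,110:440],None,fx=2.4,fy=2.4,interpolation=2); cv2.imwrite('pics/d3.png',a)
def wray(p,uv,z):
    f=p['img'].shape[0]/2/np.tan(np.radians(p['vertical_fov'])/2)
    d=np.array(uv,float)-[p['cx'],p['cy']]; r=np.hypot(*d); th=r/f
    v=np.array([np.sin(th)*d[0]/r,np.sin(th)*d[1]/r,np.cos(th)])
    Rm,t=ext(p); v=v@Rm; C=-Rm.T@t; return (C+v*(z-C[2])/v[2])*1000
x=np.array([np.cos(np.radians(12.1)),np.sin(np.radians(12.1))]);y=np.array([-x[1],x[0]])
for uv,z in [((190,170),.02),((358,170),.02),((118,195),.182),((430,195),.182)]:
    P=wray(w,uv,z)[:2]; print(uv,P,P@x,P@y)
E
```

```text
bbtop [576.8  86.7] [  8.9 223.4] 12.16 3218
129+ (array([576.8,  86.7]), array([  8.8, 223.4]), 12.13, 2927)
tray 0.175 (array([515.1,  74.3]), array([102.1, 210.7]), 12.46, 8422) [0.17605033 0.18090554 0.18221639]
tray 0.165 (array([516.5,  75.1]), array([ 98.8, 210. ]), 12.59, 18576) [0.17216785 0.17327181 0.17431262]
tray 0.18 (array([515. ,  74.2]), array([101.9, 210.3]), 12.71, 6244) [0.18025159 0.18121564 0.18245372]
(190, 170) [530.64200662 173.79659905] 555.2838521243369 58.70298631704856
(358, 170) [571.5861238  -9.7004189] 556.8539423456721 -129.29996883391496
(118, 195) [541.84985376 184.00284613] 568.3821160218763 66.33311080478464
(430, 195) [586.09200376 -14.2452668 ] 570.084864114679 -136.78454664084518
```

View pics/d3.png

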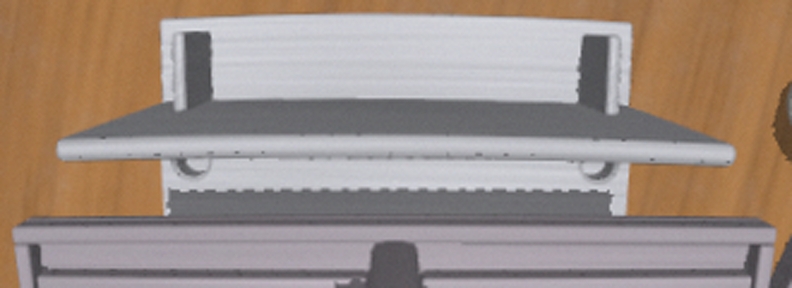

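Request:
{"method": "carry_out", "body": {
  "series": [
    {"fingers": 0,"travel": [30,0,0],"roll": 0},
    {"fingers": 0,"travel": [60,0,0],"roll": 0},
    {"fingers": 0,"travel": [75,0,0],"roll": 0},
    {"fingers": 0,"travel": [75,0,0],"roll": 0},
    {"fingers": 0,"travel": [75,0,0],"roll": 0},
    {"fingers": 0,"travel": [75,0,0],"roll": 0}
  ]
}}

```text
t: 7.0
tool_pos: [0.5426, 0.081, 0.1558]
tcp_rot: [0.704, 0.078, -0.702, 0.078]
force: [0.0, 0.6, -1.5]
gripper_width: 0.133
```

```bash
cat > chk.py <<'E'
from st import *
import subprocess
w=manip.read_camera('wrist'); W=wcloud(w); cv2.imwrite('pics/w4.png',w['img']); np.savez('pics/w4.npz',**w)
o=manip.get_obs(); z=o['tool_pos'][2]; print(o['tool_pos'])
x=np.array([np.cos(np.radians(12.1)),np.sin(np.radians(12.1))]);y=np.array([-x[1],x[0]])
P,m=pts(W,[.5,-.09,.128],[.66,.2,.137]); P=P[(P[:,:2]*1000)@x>572]; c,s,a,n=rect(P); print('bb',s,a,n,c@x-4,c@y)
P2,m=pts(W,[.42,-.06,z-.052],[.66,.22,z-.044]); P2=P2[(P2[:,:2]*1000)@x<572]; c2,s2,a2,n=rect(P2); print('tray',s2,a2,n,c2@x,c2@y)
print('tray centre rel to stand',c2@x-c@x+4,c2@y-c@y,'want -61 0', 'tcp',o['tool_pos'][:2]*1000@x-c@x+4,o['tool_pos'][:2]*1000@y-c@y)
E
python3 plan.py 541.4 79.2 80 -77.9;python3 chk.py; python3 plan.py 541.4 79.2 80 -77.9
```

```text
t 7.0 pos [542.6  81.  155.8] phi -77.39 F [ 0.   0.6 -1.5] w 0.133 q [ 0.1   0.29 -0.37  1.68  0.11  1.19 -1.65] xax [ 0.002  0.001 -1.   ]
[541.4, 79.2, 80.0, -77.9] travel [75.8  1.5  1.7] roll 0.009
[0.54265701 0.08079517 0.15580502]
bb [  8.8 225.2] 12.13 5544 578.1453694676111 -35.72210530495944
tray [102.3 210.7] 12.58 7555 520.4321371762888 -34.96913773773321
tray centre rel to stand -57.71323229132224 0.7529675672262286 want -61 0 tcp -30.608278660899714 0.9712845091394939
t 7.05 pos [542.7  80.8 155.8] phi -77.41 F [ 0.1  0.9 -2.4] w 0.133 q [ 0.1   0.29 -0.36  1.68  0.11  1.19 -1.65] xax [ 0.002  0.001 -1.   ]
[541.4, 79.2, 80.0, -77.9] travel [75.8  1.3  1.8] roll 0.0086
```

View pics/w4.png

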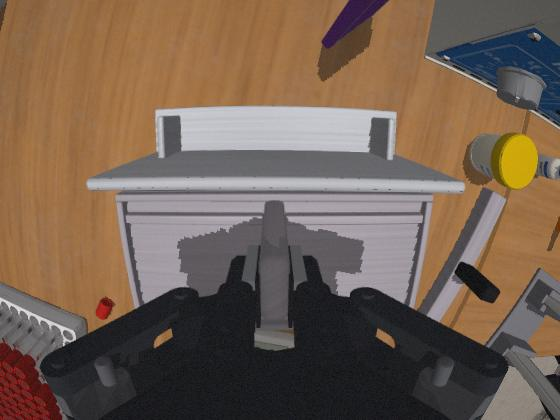

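Request:
{"method": "carry_out", "body": {
  "series": [
    {"fingers": 0,"travel": [20,0.8,3.2],"roll": 0.008},
    {"fingers": 0,"travel": [40,0.8,3.2],"roll": 0.008},
    {"fingers": 0,"travel": [55,0.8,3.2],"roll": 0.008},
    {"fingers": 0,"travel": [55,0.8,3.2],"roll": 0.008},
    {"fingers": 0,"travel": [55,0.8,3.2],"roll": 0.008},
    {"fingers": 0,"travel": [55,0.8,3.2],"roll": 0.008}
  ]
}}

```text
t: 7.65
tool_pos: [0.5399, 0.079, 0.1009]
tcp_rot: [0.704, 0.074, -0.702, 0.074]
force: [0.3, -0.5, -1.7]
gripper_width: 0.132
```

```bash
python3 chk.py; python3 plan.py 541.4 79.2 80 -77.9
```

```text
[0.53983572 0.07886559 0.10078757]
bb [  8.3 225.6] 12.0 10180 578.4806281512194 -35.58943422647886
tray [ 87.3 210.3] 12.03 3601 509.88574708373466 -35.980896610032154
tray centre rel to stand -68.59488106748478 -0.39146238355329643 want -61 0 tcp -34.10661892478038 -0.4567025269072005
t 7.7 pos [539.8  78.9 100.8] phi -77.92 F [ 0.3  0.2 -2.8] w 0.132 q [ 0.09  0.34 -0.36  1.75  0.13  1.07 -1.67] xax [ 0.002  0.    -1.   ]
[541.4, 79.2, 80.0, -77.9] travel [20.8 -0.  -1.5] roll -0.0003
```

Request:
{"method": "carry_out", "body": {
  "series": [
    {"fingers": 0,"travel": [6,-0.3,-0.5],"roll": 0},
    {"fingers": 0,"travel": [11,-0.3,-0.5],"roll": 0},
    {"fingers": 0,"travel": [16,-0.3,-0.5],"roll": 0},
    {"fingers": 0,"travel": [20,-0.3,-0.5],"roll": 0},
    {"fingers": 0,"travel": [21,-0.3,-0.5],"roll": 0},
    {"fingers": 0,"travel": [21,-0.3,-0.5],"roll": 0}
  ]
}}

```text
t: 8.3
tool_pos: [0.5393, 0.0791, 0.0803]
tcp_rot: [0.703, 0.074, -0.703, 0.075]
force: [-10.6, -2.2, 18.6]
gripper_width: 0.129
```

```bash
python3 - <<'E'
from h import *
for n in ['wrist','side']:
    p=shot(n,n+'5.png'); np.savez('pics/'+n+'5.npz',**p)
E
python3 plan.py
```

```text
t 8.4 pos [539.3  79.1  80.3] phi -77.92 F [-9.6 -2.3 19.6] w 0.131 q [ 0.09  0.36 -0.35  1.77  0.14  1.03 -1.68] xax [ 0.001 -0.001 -1.   ]
```

View pics/side5.png

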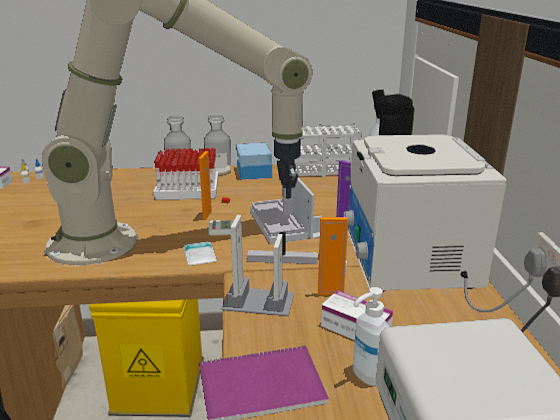

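View pics/wrist5.png

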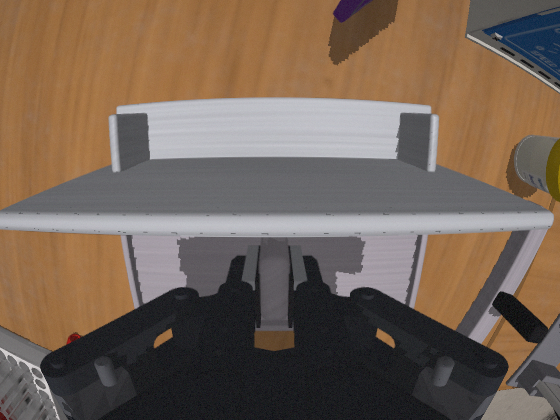

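Request:
{"method": "carry_out", "body": {
  "series": [
    {"fingers": 0.5,"travel": [0,0,0.5],"roll": 0},
    {"fingers": 0.5,"travel": [0,0,0.5],"roll": 0},
    {"fingers": 0.5,"travel": [0,0,0.5],"roll": 0},
    {"fingers": 0.5,"travel": [-20,0,0.5],"roll": 0},
    {"fingers": 0.7,"travel": [-60,0,0.5],"roll": 0},
    {"fingers": 1,"travel": [-110,0,0.5],"roll": 0},
    {"fingers": 1,"travel": [-150,0,0.5],"roll": 0}
  ]
}}

```text
t: 9.1
tool_pos: [0.539, 0.0791, 0.2307]
tcp_rot: [0.704, 0.075, -0.703, 0.074]
force: [0.6, -0.8, -1.0]
gripper_width: 0.976
```

```bash
python3 plan.py 483 -329 290 -13.3; python3 - <<'E'
from st import *
w=manip.read_camera('wrist'); W=wcloud(w); cv2.imwrite('pics/w6.png',w['img']); np.savez('pics/w6.npz',**w)
x=np.array([np.cos(np.radians(12.1)),np.sin(np.radians(12.1))]);y=np.array([-x[1],x[0]])
o=x*578.3+y*-35.7
L=np.stack([(W[...,:2]*1000-o)@x,(W[...,:2]*1000-o)@y,W[...,2]*1000],-1)
f=lambda lo,hi: L[np.all((L>lo)&(L<hi),-1)]
for yy in (-80,-40,40,80):
    for xx in (-95,-70,-50): 
        a=f([xx-6,yy-8,15],[xx+6,yy+8,45]); print(xx,yy,len(a),np.median(a[:,2]).round(1) if len(a) else '',end=' | ')
    print()
a=f([-125,-115,28],[5,115,45]); print('rim',a.min(0),a.max(0),len(a)); print(rect(a/1000))
a=f([-60,-20,80],[-2,20,125]); print('handle',a.min(0),a.max(0))
E
```

```text
t 9.1 pos [539.   79.1 230.7] phi -77.91 F [ 0.6 -0.8 -1. ] w 0.976 q [ 0.11  0.23 -0.37  1.58  0.09  1.34 -1.63] xax [ 0.001  0.    -1.   ]
[483.0, -329.0, 290.0, -13.3] travel [-59.5 387.3 140.2] roll -1.1276
-95 -80 130 24.8 | -70 -80 136 24.6 | -50 -80 140 24.7 | 
-95 -40 139 24.7 | -70 -40 142 24.6 | -50 -40 150 24.6 | 
-95 40 133 24.6 | -70 40 138 24.7 | -50 40 141 24.5 | 
-95 80 129 24.9 | -70 80 138 24.8 | -50 80 146 24.8 | 
rim [-113.30898151 -105.52159377   28.00419341] [-14.91917798 105.03831017  44.85446731] 2937
(array([-64.1,  -0.2]), array([ 98.4, 210.6]), 0.01, 2937)
handle [-43.53982136  -5.63403357  80.27756992] [-14.05433063   6.02932074 116.23122594]
```

View pics/w6.png

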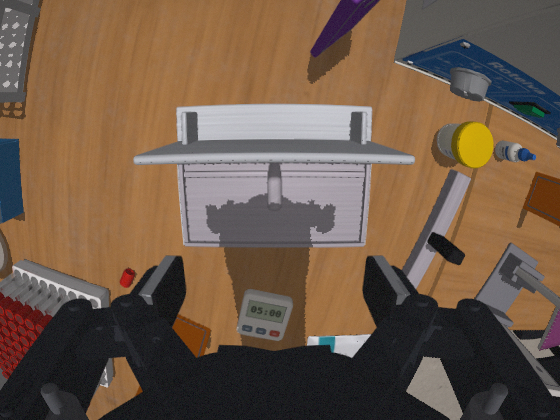

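```bash
python3 plan.py 490 -110 270 -45 394.5 -305.4 270 -13.3
```

```text
t 9.15 pos [541.8  79.8 237.8] phi -77.91 F [1.2 0.1 6. ] w 0.998 q [ 0.11  0.23 -0.37  1.57  0.08  1.35 -1.63] xax [ 0.011  0.002 -1.   ]
[490.0, -110.0, 270.0, -45.0] travel [-33.  174.8  90. ] roll -0.5745
[394.5, -305.4, 270.0, -13.3] travel [-34.4 345.8 224.3] roll -1.1277
```

Request:
{"method": "carry_out", "body": {
  "series": [
    {"fingers": 1,"travel": [-20,40,22],"roll": -0.14},
    {"fingers": 1,"travel": [-40,80,46],"roll": -0.28},
    {"fingers": 1,"travel": [-40,120,70],"roll": -0.42},
    {"fingers": 1,"travel": [-40,160,94],"roll": -0.56},
    {"fingers": 1,"travel": [-40,200,120],"roll": -0.7},
    {"fingers": 1,"travel": [-40,240,148],"roll": -0.84},
    {"fingers": 1,"travel": [-40,280,174],"roll": -0.98},
    {"fingers": 1,"travel": [-40,315,200],"roll": -1.12}
  ]
}}

```text
t: 9.95
tool_pos: [0.4209, -0.2445, 0.268]
tcp_rot: [0.572, 0.415, -0.572, 0.415]
force: [1.0, -0.5, 0.8]
gripper_width: 0.999
```

```bash
python3 plan.py 394.5 -305.4 250 -13.3
```

```text
t 9.95 pos [ 420.9 -244.5  268. ] phi -18.09 F [ 1.  -0.5  0.8] w 0.999 q [ 0.6   0.07 -0.15  1.67  0.01  1.4   0.13] xax [ 0. -0. -1.]
[394.5, -305.4, 250.0, -13.3] travel [18.  -6.2 66.1] roll -0.0836
```

Request:
{"method": "carry_out", "body": {
  "series": [
    {"fingers": 1,"travel": [0,-6,37],"roll": -0.007},
    {"fingers": 1,"travel": [0,-6,37],"roll": -0.007},
    {"fingers": 1,"travel": [0,-6,37],"roll": -0.007}
  ]
}}

```text
t: 10.25
tool_pos: [0.4039, -0.2769, 0.2678]
tcp_rot: [0.573, 0.415, -0.573, 0.415]
force: [1.1, 0.2, -0.1]
gripper_width: 0.999
```

```bash
cat > bd.py <<'E'
from st import *
w=manip.read_camera('wrist'); W=wcloud(w); cv2.imwrite('pics/w7.png',w['img'])
for nm,a,b,l in (('long',.34,.44,.19),('short',.44,.55,.15)):
    P,m=pts(W,[a,-.42,l],[b,-.24,.21]); print(nm,'top',rect(P),P[:,2].max()) if len(P)else 0
    P,m=pts(W,[a,-.42,.05],[b,-.24,.21]); print(nm,'all',rect(P)) if len(P)else 0
E
python3 bd.py; python3 plan.py 394.5 -305.4 250 -13.3
```

```text
long top (array([ 394.6, -307.2]), array([60.4, 10.5]), 76.25, 1136) 0.20249933369148956
long all (array([ 394.6, -307.1]), array([60.5, 10.5]), 76.17, 1646)
short top (array([ 482.4, -326.7]), array([55.4, 11.4]), 76.43, 850) 0.16268604461936634
short all (array([ 481.8, -328.5]), array([60. , 11.4]), 75.72, 2362)
t 10.3 pos [ 404.6 -275.7  267.9] phi -18.01 F [1.4 0.9 0.2] w 1.0 q [ 0.64  0.08 -0.12  1.66  0.01  1.4   0.21] xax [-0.     0.001 -1.   ]
[394.5, -305.4, 250.0, -13.3] travel [17.9 -0.5 31.4] roll -0.0822
```

View pics/w7.png

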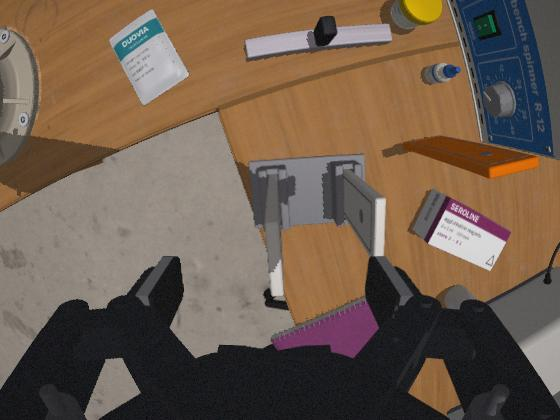

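Request:
{"method": "carry_out", "body": {
  "series": [
    {"fingers": 1,"travel": [0,0,20],"roll": -0.074},
    {"fingers": 1,"travel": [0,0,33],"roll": -0.074},
    {"fingers": 1,"travel": [0,0,33],"roll": -0.074},
    {"fingers": 1,"travel": [0,0,33],"roll": -0.074}
  ]
}}

```text
t: 10.7
tool_pos: [0.3946, -0.3068, 0.2681]
tcp_rot: [0.557, 0.436, -0.556, 0.436]
force: [0.4, 0.4, -0.7]
gripper_width: 0.997
```

```bash
python3 plan.py 394.6 -307.1 157 -13.8
```

```text
t 10.7 pos [ 394.6 -306.8  268.1] phi -13.82 F [ 0.4  0.4 -0.7] w 0.997 q [ 0.68  0.1  -0.09  1.64  0.01  1.4   0.35] xax [ 0.     0.001 -1.   ]
[394.6, -307.1, 157.0, -13.8] travel [111.1   0.    0.3] roll -0.0003
```

Request:
{"method": "carry_out", "body": {
  "series": [
    {"fingers": 1,"travel": [40,0,0],"roll": 0},
    {"fingers": 1,"travel": [80,0,0],"roll": 0},
    {"fingers": 0.7,"travel": [111,0,0],"roll": 0},
    {"fingers": 0.4,"travel": [111,0,0],"roll": 0},
    {"fingers": 0,"travel": [111,0,0],"roll": 0},
    {"fingers": 0,"travel": [111,0,0],"roll": 0},
    {"fingers": 0,"travel": [111,0,0],"roll": 0},
    {"fingers": 0,"travel": [111,0,0],"roll": 0}
  ]
}}

```text
t: 11.5
tool_pos: [0.3953, -0.3082, 0.1594]
tcp_rot: [0.557, 0.435, -0.556, 0.438]
force: [-0.6, 0.3, 7.5]
gripper_width: 0.105
```

Request:
{"method": "carry_out", "body": {
  "series": [
    {"fingers": 0,"travel": [0,0,0],"roll": 0},
    {"fingers": 0,"travel": [0,0,0],"roll": 0}
  ]
}}

```text
t: 11.7
tool_pos: [0.3953, -0.3083, 0.1594]
tcp_rot: [0.557, 0.435, -0.556, 0.438]
force: [-0.3, 1.0, 7.3]
gripper_width: 0.112
```

```bash
cat > tgt.py <<'E'
import numpy as np,sys
x=np.array([np.cos(np.radians(12.1)),np.sin(np.radians(12.1))]);y=np.array([-x[1],x[0]]); o=x*578.3+y*-35.7
a=list(map(float,sys.argv[1:]))
for i in range(0,len(a),2): print((o+a[i]*x+a[i+1]*y).round(1))
E
python3 tgt.py -42 53 -42 -53 -66 0; python3 plan.py
```

```text
[520.8 129.3]
[543.   25.7]
[508.4  72.5]
t 11.7 pos [ 395.3 -308.3  159.4] phi -13.77 F [-0.3  1.   7.3] w 0.112 q [ 0.68  0.17 -0.09  1.81  0.02  1.16  0.34] xax [ 0.003 -0.002 -1.   ]
```

```bash
python3 plan.py 395 -308 305 -13.8 440 -190 305 -5 520.8 129.3 305 12.1
```

```text
t 11.7 pos [ 395.3 -308.3  159.4] phi -13.77 F [-0.3  1.   7.3] w 0.112 q [ 0.68  0.17 -0.09  1.81  0.02  1.16  0.34] xax [ 0.003 -0.002 -1.   ]
[395.0, -308.0, 305.0, -13.8] travel [-1.456e+02  1.000e-01  0.000e+00] roll 0.0006
[440.0, -190.0, 305.0, -5.0] travel [-145.7   15.8 -125.3] roll -0.153
[520.8, 129.3, 305.0, 12.1] travel [-146.1   18.3 -454.7] roll -0.4515
```

Request:
{"method": "carry_out", "body": {
  "series": [
    {"fingers": 0,"travel": [-15,0,0],"roll": 0},
    {"fingers": 0,"travel": [-40,0,0],"roll": 0},
    {"fingers": 0,"travel": [-75,0,0],"roll": 0},
    {"fingers": 0,"travel": [-115,0,0],"roll": 0},
    {"fingers": 0,"travel": [-145,0,0],"roll": 0},
    {"fingers": 0,"travel": [-150,0,0],"roll": 0}
  ]
}}

```text
t: 12.3
tool_pos: [0.3955, -0.3085, 0.3122]
tcp_rot: [0.557, 0.434, -0.556, 0.439]
force: [0.2, 0.3, -2.0]
gripper_width: 0.109
```

```bash
python3 - <<'E'
from h import *
shot('side','s8.png')
E
python3 plan.py  450 -190 310 -5 470 -50 310 2 520.8 129.3 305 12.1
```

```text
t 12.35 pos [ 395.1 -308.2  310.6] phi -13.77 F [ 0.7 -0.4 -1.2] w 0.108 q [ 0.68  0.09 -0.09  1.56  0.01  1.49  0.35] xax [ 0.005 -0.003 -1.   ]
[450.0, -190.0, 310.0, -5.0] travel [   0.5   25.2 -127.9] roll -0.153
[470.0, -50.0, 310.0, 2.0] travel [ 1.000e-01  1.130e+01 -2.686e+02] roll -0.2752
[520.8, 129.3, 305.0, 12.1] travel [   4.8   17.9 -454.8] roll -0.4515
```

View pics/s8.png

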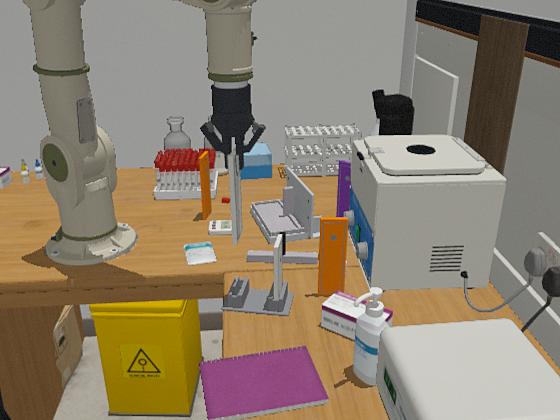

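Request:
{"method": "carry_out", "body": {
  "series": [
    {"fingers": 0,"travel": [0,5,-25],"roll": -0.03},
    {"fingers": 0,"travel": [0,13,-60],"roll": -0.08},
    {"fingers": 0,"travel": [0,20,-100],"roll": -0.13},
    {"fingers": 0,"travel": [0,24,-140],"roll": -0.17},
    {"fingers": 0,"travel": [0,20,-182],"roll": -0.21},
    {"fingers": 0,"travel": [0,16,-224],"roll": -0.25},
    {"fingers": 0,"travel": [0,12,-266],"roll": -0.29},
    {"fingers": 0,"travel": [0,12,-308],"roll": -0.33}
  ]
}}

```text
t: 13.15
tool_pos: [0.4781, -0.0087, 0.3059]
tcp_rot: [0.476, 0.523, -0.477, 0.522]
force: [1.3, -0.1, -0.8]
gripper_width: 0.108
```

```bash
python3 plan.py 520.8 129.3 305 12.1
```

```text
t 13.15 pos [478.1  -8.7 305.9] phi 5.31 F [ 1.3 -0.1 -0.8] w 0.108 q [ 0.33  0.06 -0.4   1.61  0.02  1.48  0.03] xax [-0.002  0.    -1.   ]
[520.8, 129.3, 305.0, 12.1] travel [   0.9   55.3 -133.5] roll -0.1186
```

Request:
{"method": "carry_out", "body": {
  "series": [
    {"fingers": 0,"travel": [0,16,-40],"roll": -0.04},
    {"fingers": 0,"travel": [0,32,-80],"roll": -0.08},
    {"fingers": 0,"travel": [0,48,-115],"roll": -0.118},
    {"fingers": 0,"travel": [0,55,-133],"roll": -0.118},
    {"fingers": 0,"travel": [0,55,-133],"roll": -0.118},
    {"fingers": 0,"travel": [0,55,-133],"roll": -0.118},
    {"fingers": 0,"travel": [0,55,-133],"roll": -0.118}
  ]
}}

```text
t: 13.85
tool_pos: [0.5216, 0.1249, 0.3066]
tcp_rot: [0.445, 0.549, -0.446, 0.549]
force: [0.4, 0.1, -2.0]
gripper_width: 0.109
```

```bash
python3 plan.py 520.8 129.3 178 12.1; python3 - <<'E'
from h import *
for n in ['wrist','side']:
    p=shot(n,n+'9.png'); np.savez('pics/'+n+'9.npz',**p)
from st import *
W=wcloud(p if 0 else dict(np.load('pics/wrist9.npz')))
x=np.array([np.cos(np.radians(12.1)),np.sin(np.radians(12.1))]);y=np.array([-x[1],x[0]])
o=x*578.3+y*-35.7
L=np.stack([(W[...,:2]*1000-o)@x,(W[...,:2]*1000-o)@y,W[...,2]*1000],-1)
f=lambda lo,hi: L[np.all((L>lo)&(L<hi),-1)]
for a,b in ((155,175),(175,200),(200,230),(230,260),(260,280)):
    P=f([-80,0,a],[0,110,b]); print(a,b,len(P),rect(P/1000) if len(P)>5 else '')
P=f([-4,-120,125],[14,120,137]); print('bb',P.min(0),P.max(0))
E
```

```text
t 13.85 pos [521.6 124.9 306.6] phi 11.83 F [ 0.4  0.1 -2. ] w 0.109 q [ 0.14  0.2  -0.52  1.46  0.1   1.51 -0.17] xax [-0.001 -0.001 -1.   ]
[520.8, 129.3, 178.0, 12.1] travel [128.6   0.3  -4.5] roll -0.0048
155 175 36 (array([-42.4,  77.9]), array([9.1, 1.1]), 1.97, 36)
175 200 47 (array([-42.1,  77.9]), array([2.1, 9.8]), 84.81, 47)
200 230 97 (array([-42.1,  78. ]), array([9.9, 2.1]), 0.32, 97)
230 260 144 (array([-42. ,  77.9]), array([9.9, 2.2]), 0.58, 144)
260 280 133 (array([-41.7,  78. ]), array([2.3, 9.9]), 85.34, 133)
bb [ -0.68419543 -54.0029035  125.2247974 ] [  8.3586219  112.37844959 134.92890835]
```

View pics/wrist9.png

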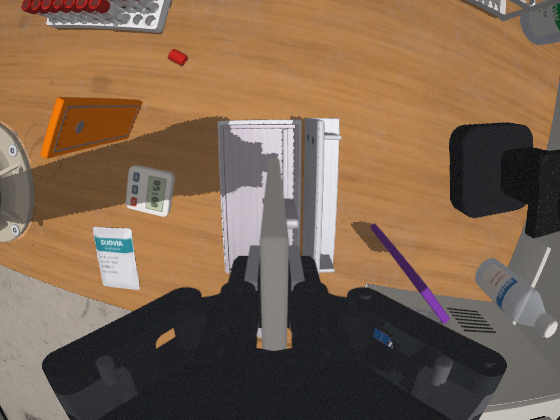

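View pics/side9.png

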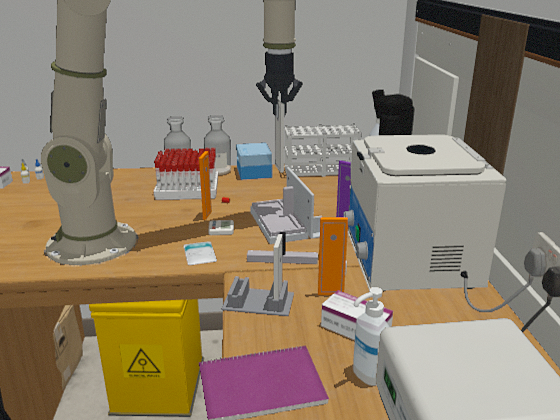

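Request:
{"method": "carry_out", "body": {
  "series": [
    {"fingers": 0,"travel": [30,0,-4.3],"roll": -0.004},
    {"fingers": 0,"travel": [65,0,-4.3],"roll": -0.004},
    {"fingers": 0,"travel": [95,0,-4.3],"roll": -0.004},
    {"fingers": 0,"travel": [115,0,-4.3],"roll": -0.004},
    {"fingers": 0,"travel": [123,0,-4.3],"roll": -0.004},
    {"fingers": 0,"travel": [127,0,-4.3],"roll": -0.004},
    {"fingers": 0,"travel": [128.5,0,-4.3],"roll": -0.004},
    {"fingers": 0,"travel": [128.5,0,-4.3],"roll": -0.004}
  ]
}}

```text
t: 14.75
tool_pos: [0.5217, 0.1304, 0.1799]
tcp_rot: [0.445, 0.55, -0.444, 0.55]
force: [0.3, -0.4, -0.6]
gripper_width: 0.108
```

```bash
python3 plan.py 520.8 129.3 178 12.1
```

```text
t 14.75 pos [521.7 130.4 179.9] phi 12.12 F [ 0.3 -0.4 -0.6] w 0.108 q [ 0.13  0.27 -0.52  1.67  0.14  1.24 -0.21] xax [ 0.002  0.    -1.   ]
[520.8, 129.3, 178.0, 12.1] travel [ 1.9 -1.1  0.9] roll 0.0003
```

Request:
{"method": "carry_out", "body": {
  "series": [
    {"fingers": 0,"travel": [1,0,0],"roll": 0},
    {"fingers": 0,"travel": [2,0,0],"roll": 0},
    {"fingers": 0,"travel": [2,0,0],"roll": 0}
  ]
}}

```text
t: 15.05
tool_pos: [0.5218, 0.1307, 0.1784]
tcp_rot: [0.445, 0.549, -0.444, 0.551]
force: [-1.1, -0.1, 5.9]
gripper_width: 0.108
```

```bash
python3 plan.py
```

```text
t 15.05 pos [521.8 130.7 178.4] phi 12.14 F [-1.1 -0.1  5.9] w 0.108 q [ 0.13  0.27 -0.52  1.67  0.14  1.23 -0.21] xax [ 0.003  0.    -1.   ]
```

Request:
{"method": "carry_out", "body": {
  "series": [
    {"fingers": 0.3,"travel": [0,0,0],"roll": 0},
    {"fingers": 0.3,"travel": [0,0,0],"roll": 0},
    {"fingers": 0.3,"travel": [0,0,0],"roll": 0},
    {"fingers": 0.3,"travel": [0,4,0],"roll": 0},
    {"fingers": 0.3,"travel": [0,8,0],"roll": 0},
    {"fingers": 0.3,"travel": [0,12,0],"roll": 0},
    {"fingers": 0.3,"travel": [0,16,0],"roll": 0},
    {"fingers": 0.3,"travel": [0,20,0],"roll": 0}
  ]
}}

```text
t: 15.85
tool_pos: [0.541, 0.1347, 0.1767]
tcp_rot: [0.444, 0.55, -0.444, 0.55]
force: [-0.5, -0.3, -0.4]
gripper_width: 0.301
```

```bash
cat > lk.py <<'E'
from st import *
import sys
n=sys.argv[1]; y0,y1=float(sys.argv[2]),float(sys.argv[3])
w=shot('wrist','w%s.png'%n); np.savez('pics/w%s.npz'%n,**w)
s=shot('side','s%s.png'%n); cv2.imwrite('pics/s%s.png'%n,cv2.resize(s['img'][120:330,190:390],None,fx=2.8,fy=2.8,interpolation=2))
x=np.array([np.cos(np.radians(12.1)),np.sin(np.radians(12.1))]);y=np.array([-x[1],x[0]])
o=x*578.3+y*-35.7
for nm,W,off in (('w',wcloud(w),np.zeros(2)),('s',cloud(s),np.array([2,-4.5]))):
    L=np.stack([(W[...,:2]*1000-off-o)@x,(W[...,:2]*1000-off-o)@y,W[...,2]*1000],-1)
    for a in range(25,220,20):
        P=L[np.all((L>[-105,y0,a])&(L<[60,y1,a+20]),-1)]
        if len(P)>8: print(nm,a,len(P),'x',np.percentile(P[:,0],[3,50,97]).round(1),'y',np.percentile(P[:,1],[3,50,97]).round(1))
E
python3 lk.py 10 15 95; python3 plan.py
```

```text
w 25 2743 x [-101.7  -56.6   -0.4] y [19.1 67.3 93.6]
w 45 451 x [-42.1  -0.4  38.6] y [32.1 83.9 93.3]
w 65 298 x [-40.   -0.5  -0.3] y [32.  63.7 91.4]
w 85 367 x [-37.4  -0.6  -0.3] y [33.5 67.2 91.6]
w 105 532 x [-34.9  -0.7  -0.3] y [33.7 71.4 92.6]
w 125 1469 x [-32.1   1.8   7.2] y [40.  70.6 93.1]
w 145 434 x [-29.8 -27.9 -20.1] y [31.8 74.4 84.6]
w 165 835 x [-39.  -25.7  -2.5] y [32.1 64.7 84.6]
w 185 2488 x [-45.5 -23.    4.1] y [36.3 64.  84.4]
w 205 6536 x [-49.7 -16.9   8.4] y [39.  64.4 84.2]
s 25 126 x [-95.8 -44.1   1.6] y [18.6 50.6 90.4]
s 45 62 x [-40.8 -38.4   2.2] y [18.9 45.6 83.9]
s 65 59 x [-38.4 -35.4   2.4] y [21.7 46.2 85.8]
s 85 88 x [-36.   -0.2   2.6] y [19.8 57.1 89.1]
s 105 109 x [-32.4 -24.9   2.4] y [21.7 49.9 83.1]
s 125 103 x [-29.8 -25.1   5.3] y [22.1 44.4 84.4]
s 145 64 x [-26.7 -24.3 -16.5] y [26.6 43.3 85.5]
s 165 82 x [-39.4 -21.3   0.9] y [24.8 47.9 74.8]
s 185 127 x [-45.  -19.    6.3] y [26.8 50.1 78. ]
s 205 140 x [-49.5 -15.3  15.8] y [28.7 49.2 81.2]
t 15.95 pos [541.1 134.7 176.7] phi 12.13 F [-0.   0.3 -0.7] w 0.299 q [ 0.12  0.32 -0.52  1.62  0.16  1.25 -0.22] xax [ 0.  0. -1.]
```

View pics/s10.png

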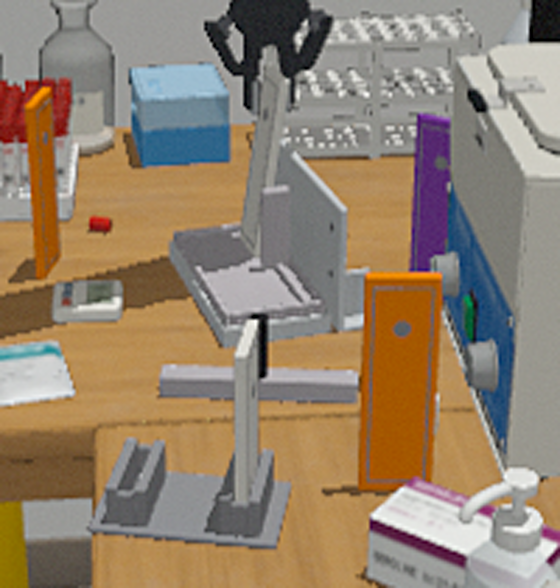

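View pics/w10.png

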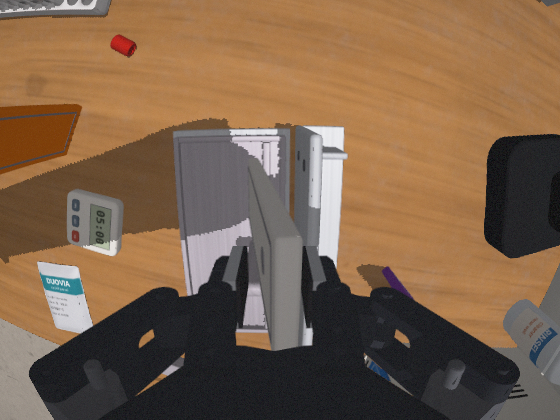

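Request:
{"method": "carry_out", "body": {
  "series": [
    {"fingers": 0.3,"travel": [0,5,0],"roll": 0},
    {"fingers": 0.3,"travel": [0,10,0],"roll": 0},
    {"fingers": 0.3,"travel": [0,15,0],"roll": 0},
    {"fingers": 0.3,"travel": [0,20,0],"roll": 0},
    {"fingers": 0.35,"travel": [0,25,0],"roll": 0},
    {"fingers": 0.4,"travel": [0,30,0],"roll": 0},
    {"fingers": 0.45,"travel": [0,35,0],"roll": 0},
    {"fingers": 0.5,"travel": [0,38,0],"roll": 0}
  ]
}}

```text
t: 16.75
tool_pos: [0.5782, 0.1427, 0.1768]
tcp_rot: [0.444, 0.55, -0.444, 0.55]
force: [0.0, -0.9, -0.5]
gripper_width: 0.499
```

```bash
python3 lk.py 11 15 95; python3 plan.py
```

```text
w 25 2367 x [-102.3  -59.    18.5] y [18.5 69.  93.6]
w 45 585 x [-38.4  10.2  38.5] y [32.4 87.7 92.9]
w 65 327 x [-32.1 -27.8   7.4] y [28.6 66.5 87.2]
w 85 427 x [-25.9 -21.5   7.4] y [31.1 67.9 89. ]
w 105 467 x [-19.1 -15.    7.5] y [38.1 71.1 86.6]
w 125 934 x [-12.6  -7.1   7.3] y [31.9 80.5 93.7]
w 145 826 x [-6.5 -2.8  4.6] y [28.9 64.3 84.5]
w 165 1411 x [-4.3  3.6 38.9] y [30.1 62.4 84.4]
w 185 3415 x [-15.1   9.9  49.8] y [32.2 61.2 84.3]
w 205 6102 x [-16.4  18.1  50. ] y [33.  61.8 83.5]
s 25 130 x [-99.  -42.9   1.6] y [19.9 47.8 91.4]
s 45 62 x [-38.2 -33.1   3.4] y [19.2 49.3 84. ]
s 65 43 x [-32.4 -25.9   1.9] y [18.4 58.8 83.9]
s 85 58 x [-25.  -18.1   2.8] y [20.1 52.4 90.4]
s 105 98 x [-19.1 -13.    2.5] y [19.2 39.5 83. ]
s 125 84 x [-12.2  -6.5   5.5] y [17.6 41.3 81.1]
s 145 75 x [-6.1 -1.2  7.1] y [25.9 46.3 84.3]
s 165 82 x [-8.1  5.4 42.9] y [27.1 46.6 72. ]
s 185 161 x [-16.1  11.8  51.8] y [27.6 51.3 79.9]
s 205 133 x [-19.4  17.   54.2] y [28.  50.  77.5]
t 16.85 pos [578.1 142.6 176.7] phi 12.14 F [0.1 0.8 0.7] w 0.502 q [ 0.09  0.4  -0.5   1.52  0.2   1.28 -0.23] xax [-0.  0. -1.]
```

View pics/s11.png

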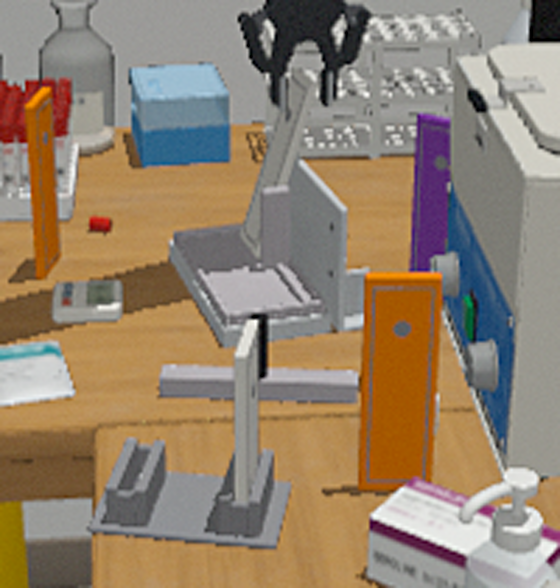

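View pics/w11.png

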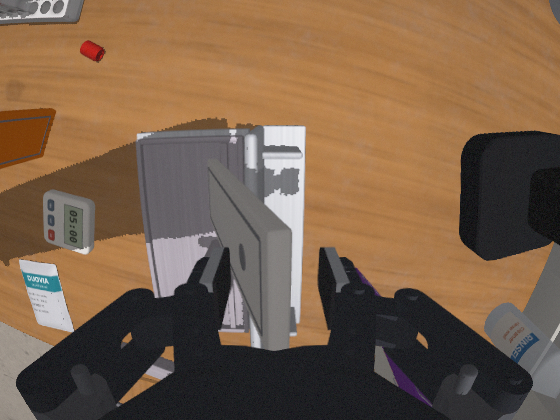

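Request:
{"method": "carry_out", "body": {
  "series": [
    {"fingers": 0.6,"travel": [-15,0,0],"roll": 0},
    {"fingers": 0.8,"travel": [-45,0,0],"roll": 0},
    {"fingers": 1,"travel": [-90,0,0],"roll": 0},
    {"fingers": 1,"travel": [-120,0,0],"roll": 0}
  ]
}}

```text
t: 17.25
tool_pos: [0.5779, 0.1429, 0.3013]
tcp_rot: [0.445, 0.549, -0.443, 0.551]
force: [0.1, 0.8, 1.0]
gripper_width: 0.995
```

```bash
python3 plan.py 482 -328 290 -13.8
```

```text
t 17.25 pos [577.9 142.9 301.3] phi 12.15 F [0.1 0.8 1. ] w 0.995 q [ 0.08  0.34 -0.51  1.31  0.16  1.53 -0.2 ] xax [ 0.003  0.001 -1.   ]
[482.0, -328.0, 290.0, -13.8] travel [  10.5 -192.9  440.2] roll 0.453
```

Request:
{"method": "carry_out", "body": {
  "series": [
    {"fingers": 1,"travel": [0,-18,40],"roll": 0.04},
    {"fingers": 1,"travel": [0,-36,82],"roll": 0.08},
    {"fingers": 1,"travel": [0,-55,126],"roll": 0.13},
    {"fingers": 1,"travel": [0,-74,170],"roll": 0.18},
    {"fingers": 1,"travel": [0,-93,214],"roll": 0.23},
    {"fingers": 1,"travel": [0,-112,258],"roll": 0.28},
    {"fingers": 1,"travel": [0,-131,302],"roll": 0.33},
    {"fingers": 1,"travel": [0,-150,345],"roll": 0.38}
  ]
}}

```text
t: 18.05
tool_pos: [0.5029, -0.228, 0.2985]
tcp_rot: [0.541, 0.455, -0.54, 0.456]
force: [1.1, 0.8, 0.2]
gripper_width: 0.999
```

```bash
python3 plan.py 482 -328 240 -14
```

```text
t 18.05 pos [ 502.9 -228.   298.5] phi -9.74 F [1.1 0.8 0.2] w 0.999 q [ 0.58  0.21 -0.25  1.45  0.05  1.49  0.16] xax [ 0.002 -0.001 -1.   ]
[482.0, -328.0, 240.0, -14.0] travel [ 58.5  -3.7 102. ] roll 0.0743
```

Request:
{"method": "carry_out", "body": {
  "series": [
    {"fingers": 1,"travel": [10,-2,40],"roll": 0.04},
    {"fingers": 1,"travel": [30,-3,75],"roll": 0.074},
    {"fingers": 1,"travel": [50,-3.7,100],"roll": 0.074},
    {"fingers": 1,"travel": [58,-3.7,102],"roll": 0.074},
    {"fingers": 1,"travel": [58,-3.7,102],"roll": 0.074},
    {"fingers": 1,"travel": [58,-3.7,102],"roll": 0.074},
    {"fingers": 1,"travel": [58,-3.7,102],"roll": 0.074}
  ]
}}

```text
t: 18.75
tool_pos: [0.4842, -0.3249, 0.2405]
tcp_rot: [0.557, 0.436, -0.556, 0.437]
force: [0.1, 0.4, 0.5]
gripper_width: 1.001
```

```bash
python3 bd.py; python3 plan.py 482 -328 124 -14
```

```text
short top (array([ 481.8, -328.6]), array([60.1, 10.5]), 76.48, 1147) 0.16253307318666158
short all (array([ 481.8, -328.5]), array([60.3, 10.5]), 76.48, 1350)
t 18.8 pos [ 484.  -325.1  240.3] phi -13.74 F [-0.6 -0.6 -0.5] w 0.999 q [ 0.68  0.29 -0.18  1.47  0.05  1.38  0.26] xax [ 0.002 -0.001 -1.   ]
[482.0, -328.0, 124.0, -14.0] travel [116.3  -1.5   3.3] roll 0.0045
```

View pics/w7.png

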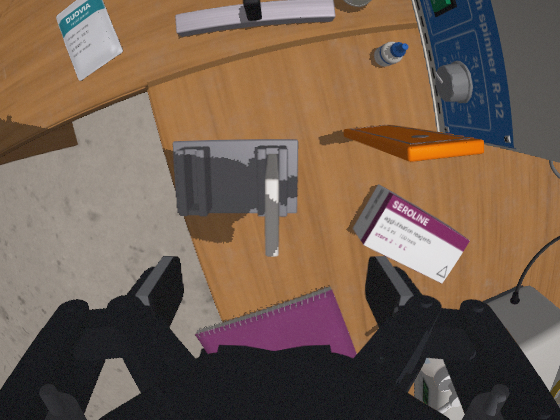

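Request:
{"method": "carry_out", "body": {
  "series": [
    {"fingers": 1,"travel": [40,-1.3,3.8],"roll": 0},
    {"fingers": 1,"travel": [80,-1.3,3.8],"roll": 0},
    {"fingers": 0.7,"travel": [116,-1.3,3.8],"roll": 0},
    {"fingers": 0.4,"travel": [116,-1.3,3.8],"roll": 0},
    {"fingers": 0,"travel": [116,-1.3,3.8],"roll": 0},
    {"fingers": 0,"travel": [116,-1.3,3.8],"roll": 0},
    {"fingers": 0,"travel": [116,-1.3,3.8],"roll": 0},
    {"fingers": 0,"travel": [116,-1.3,3.8],"roll": 0}
  ]
}}

```text
t: 19.6
tool_pos: [0.4821, -0.3304, 0.1254]
tcp_rot: [0.557, 0.435, -0.556, 0.437]
force: [-0.8, -0.2, 6.3]
gripper_width: 0.108
```

Request:
{"method": "carry_out", "body": {
  "series": [
    {"fingers": 0,"travel": [0,0,0],"roll": 0},
    {"fingers": 0,"travel": [0,0,0],"roll": 0}
  ]
}}

```text
t: 19.8
tool_pos: [0.4821, -0.3304, 0.1254]
tcp_rot: [0.557, 0.434, -0.556, 0.437]
force: [-0.7, 0.4, 7.6]
gripper_width: 0.108
```

```bash
python3 plan.py 482 -328 290 -14
```

```text
t 19.8 pos [ 482.1 -330.4  125.4] phi -13.88 F [-0.7  0.4  7.6] w 0.108 q [ 0.69  0.37 -0.18  1.63  0.07  1.14  0.25] xax [ 0.004 -0.002 -1.   ]
[482.0, -328.0, 290.0, -14.0] travel [-164.6    0.    -2. ] roll 0.0022
```

Request:
{"method": "carry_out", "body": {
  "series": [
    {"fingers": 0,"travel": [-15,0,0],"roll": 0},
    {"fingers": 0,"travel": [-40,0,0],"roll": 0},
    {"fingers": 0,"travel": [-75,0,0],"roll": 0},
    {"fingers": 0,"travel": [-115,0,0],"roll": 0},
    {"fingers": 0,"travel": [-145,0,0],"roll": 0},
    {"fingers": 0,"travel": [-155,0,0],"roll": 0}
  ]
}}

```text
t: 20.4
tool_pos: [0.482, -0.3303, 0.2828]
tcp_rot: [0.558, 0.434, -0.556, 0.438]
force: [0.6, -1.1, -0.9]
gripper_width: 0.109
```

```bash
python3 plan.py 543 25.7 280 12.1
```

```text
t 20.4 pos [ 482.  -330.3  282.8] phi -13.87 F [ 0.6 -1.1 -0.9] w 0.109 q [ 0.69  0.28 -0.18  1.4   0.05  1.46  0.27] xax [ 0.006 -0.004 -1.   ]
[543.0, 25.7, 280.0, 12.1] travel [   1.8  -26.2 -360.2] roll -0.4533
```

Request:
{"method": "carry_out", "body": {
  "series": [
    {"fingers": 0,"travel": [0,-2,-25],"roll": -0.03},
    {"fingers": 0,"travel": [0,-4,-62],"roll": -0.08},
    {"fingers": 0,"travel": [0,-7,-104],"roll": -0.13},
    {"fingers": 0,"travel": [0,-10,-146],"roll": -0.19},
    {"fingers": 0,"travel": [0,-13,-188],"roll": -0.25},
    {"fingers": 0,"travel": [0,-17,-230],"roll": -0.31},
    {"fingers": 0,"travel": [0,-20,-272],"roll": -0.37},
    {"fingers": 0,"travel": [0,-23,-310],"roll": -0.43}
  ]
}}

```text
t: 21.2
tool_pos: [0.5321, -0.0201, 0.277]
tcp_rot: [0.449, 0.546, -0.45, 0.545]
force: [1.0, -0.1, -1.3]
gripper_width: 0.109
```

```bash
python3 plan.py 543 25.7 280 12.1
```

```text
t 21.2 pos [532.1 -20.1 277. ] phi 11.03 F [ 1.  -0.1 -1.3] w 0.109 q [ 0.35  0.19 -0.43  1.53  0.08  1.44  0.1 ] xax [-0.001  0.    -1.   ]
[543.0, 25.7, 280.0, 12.1] travel [ -3.   19.5 -42.9] roll -0.0188
```

Request:
{"method": "carry_out", "body": {
  "series": [
    {"fingers": 0,"travel": [-3,10,-25],"roll": -0.018},
    {"fingers": 0,"travel": [-3,19.5,-43],"roll": -0.018},
    {"fingers": 0,"travel": [-3,19.5,-43],"roll": -0.018},
    {"fingers": 0,"travel": [-3,19.5,-43],"roll": -0.018},
    {"fingers": 0,"travel": [-3,19.5,-43],"roll": -0.018},
    {"fingers": 0,"travel": [-3,19.5,-43],"roll": -0.018}
  ]
}}

```text
t: 21.8
tool_pos: [0.5437, 0.0215, 0.2805]
tcp_rot: [0.446, 0.548, -0.447, 0.548]
force: [-0.5, -0.3, -1.2]
gripper_width: 0.107
```

```bash
python3 lk.py 12 -110 -9; python3 plan.py 543 25.7 144.5 12.1
```

```text
w 25 2652 x [-1.018e+02 -4.870e+01  1.000e-01] y [-102.8  -53.3  -12.9]
w 45 271 x [-0.8  0.1 37.9] y [-101.9  -86.2  -13.8]
w 65 189 x [-0.4 -0.2  0.4] y [-106.5  -56.6  -11.6]
w 85 226 x [-0.5 -0.2  0.4] y [-106.2  -55.3  -12.5]
w 105 277 x [-0.5 -0.2  0.3] y [-106.7  -61.1  -13.6]
w 125 960 x [-0.2  3.1  7.6] y [-106.9  -57.2  -11.7]
w 165 40 x [-46.8 -42.6 -37.8] y [-27.2 -26.5 -25.9]
w 185 68 x [-46.6 -42.2 -37.3] y [-27.9 -26.1 -25.8]
w 205 89 x [-46.6 -42.1 -37.5] y [-27.3 -26.2 -25.9]
s 25 384 x [-98.9 -25.9  28.1] y [-104.8  -75.6  -13.2]
s 45 120 x [-0.7  1.5 33.8] y [-108.2  -82.7  -14.8]
s 65 92 x [-0.7  1.1  6.7] y [-108.5  -65.4  -13.8]
s 85 88 x [-1.1  0.9  5.9] y [-107.6  -70.5  -15.9]
s 105 92 x [-1.3  1.3  5.6] y [-108.9  -71.9  -14.4]
s 125 61 x [-0.7  2.2  7.8] y [-106.   -65.5  -11.5]
s 145 10 x [-46.8 -45.4 -36.3] y [-81.8 -70.4 -26.6]
s 165 74 x [-47.6 -45.1 -35.4] y [-84.5 -70.4 -27.2]
s 185 69 x [-47.3 -45.2 -36.8] y [-84.2 -72.5 -26.2]
s 205 69 x [-47.1 -44.9 -36.7] y [-83.9 -64.5 -28.3]
t 21.9 pos [543.8  21.8 280.8] phi 11.71 F [ 0.2  0.4 -1.2] w 0.105 q [ 0.29  0.22 -0.46  1.49  0.1   1.45  0.03] xax [-0. -0. -1.]
[543.0, 25.7, 144.5, 12.1] travel [136.3   0.   -4. ] roll -0.0069
```

View pics/w12.png

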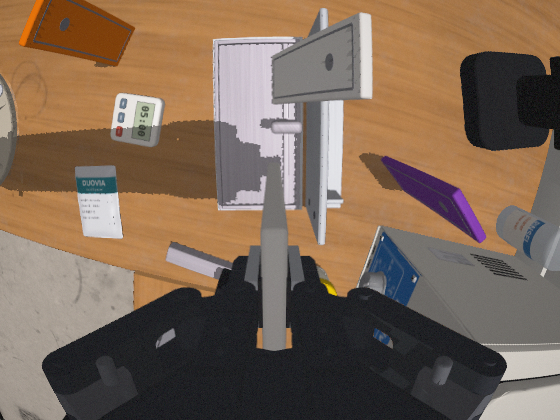

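View pics/s12.png

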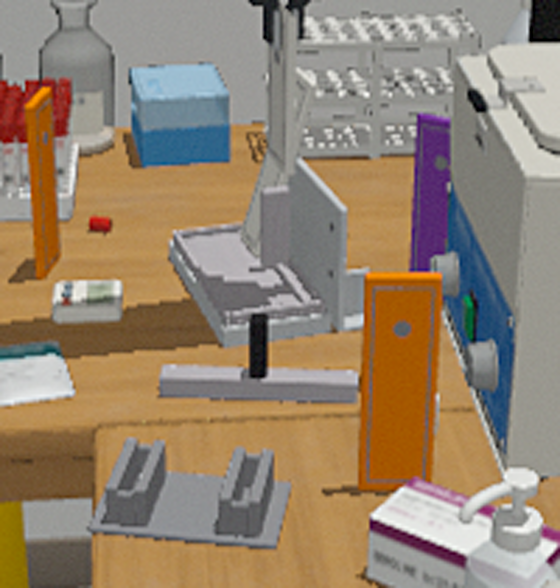

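Request:
{"method": "carry_out", "body": {
  "series": [
    {"fingers": 0,"travel": [30,0,-3.2],"roll": -0.007},
    {"fingers": 0,"travel": [65,0,-3.2],"roll": -0.007},
    {"fingers": 0,"travel": [100,0,-3.2],"roll": -0.007},
    {"fingers": 0,"travel": [122,0,-3.2],"roll": -0.007},
    {"fingers": 0,"travel": [130,0,-3.2],"roll": -0.007},
    {"fingers": 0,"travel": [134,0,-3.2],"roll": -0.007},
    {"fingers": 0,"travel": [136,0,-3.2],"roll": -0.007},
    {"fingers": 0,"travel": [137,0,-3.2],"roll": -0.007}
  ]
}}

```text
t: 22.7
tool_pos: [0.5441, 0.0259, 0.145]
tcp_rot: [0.445, 0.55, -0.444, 0.551]
force: [1.0, 0.3, -1.7]
gripper_width: 0.108
```

```bash
python3 plan.py 543 25.7 144.5 12.1
```

```text
t 22.7 pos [544.1  25.9 145. ] phi 12.19 F [ 1.   0.3 -1.7] w 0.108 q [ 0.27  0.31 -0.46  1.7   0.15  1.17 -0.01] xax [ 0.002  0.    -1.   ]
[543.0, 25.7, 144.5, 12.1] travel [ 0.5 -1.1 -0. ] roll 0.0015
```

Request:
{"method": "carry_out", "body": {
  "series": [
    {"fingers": 0,"travel": [1,0,0],"roll": 0},
    {"fingers": 0,"travel": [1.5,0,0],"roll": 0},
    {"fingers": 0,"travel": [1.5,0,0],"roll": 0}
  ]
}}

```text
t: 23.0
tool_pos: [0.5443, 0.0261, 0.1444]
tcp_rot: [0.445, 0.549, -0.443, 0.551]
force: [-2.0, -0.4, 6.1]
gripper_width: 0.107
```

```bash
python3 plan.py 543 25.7 144.5 12.1
```

```text
t 23.0 pos [544.3  26.1 144.4] phi 12.2 F [-2.  -0.4  6.1] w 0.107 q [ 0.27  0.31 -0.46  1.7   0.15  1.17 -0.01] xax [ 0.003 -0.    -1.   ]
[543.0, 25.7, 144.5, 12.1] travel [-0.1 -1.4  0.1] roll 0.0018
```

Request:
{"method": "carry_out", "body": {
  "series": [
    {"fingers": 0.3,"travel": [0,0,0],"roll": 0},
    {"fingers": 0.3,"travel": [0,0,0],"roll": 0},
    {"fingers": 0.3,"travel": [0,0,0],"roll": 0},
    {"fingers": 0.3,"travel": [-2,4,0],"roll": 0},
    {"fingers": 0.3,"travel": [-3,8,0],"roll": 0},
    {"fingers": 0.3,"travel": [-3,12,0],"roll": 0},
    {"fingers": 0.3,"travel": [-3,16,0],"roll": 0},
    {"fingers": 0.3,"travel": [-3,20,0],"roll": 0}
  ]
}}

```text
t: 23.8
tool_pos: [0.5631, 0.0303, 0.1452]
tcp_rot: [0.444, 0.55, -0.444, 0.55]
force: [-0.6, 0.2, -0.3]
gripper_width: 0.303
```

```bash
python3 lk.py 13 -90 -15|grep ^s; python3 plan.py
```

```text
s 25 279 x [-95.3 -29.5  29.6] y [-88.8 -62.9 -18.8]
s 45 150 x [-41.7  -0.2  31.3] y [-88.8 -62.7 -18.7]
s 65 133 x [-38.7 -29.3   2.5] y [-84.5 -58.  -18.5]
s 85 126 x [-36.6 -28.8   2.5] y [-82.4 -55.9 -19.6]
s 105 127 x [-33.8 -27.1   2.5] y [-85.7 -57.3 -22. ]
s 125 105 x [-31.1 -24.5   6.9] y [-85.9 -63.4 -25.4]
s 145 123 x [-44.9 -25.4   4.7] y [-79.2 -57.5 -46.3]
s 165 157 x [-46.5 -21.4   4.5] y [-78.8 -56.3 -30.8]
s 185 174 x [-64.6  -4.8  25.4] y [-64.  -57.6 -35.6]
s 205 210 x [-74.7 -23.3  32. ] y [-67.  -59.8 -37.4]
t 23.9 pos [563.2  30.3 145.1] phi 12.2 F [ 0.9 -0.6 -0.7] w 0.297 q [ 0.26  0.35 -0.46  1.65  0.16  1.18 -0.02] xax [-0.  0. -1.]
```

View pics/w13.png

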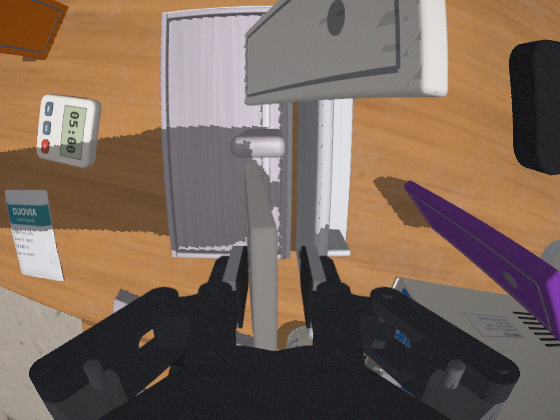

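View pics/s13.png

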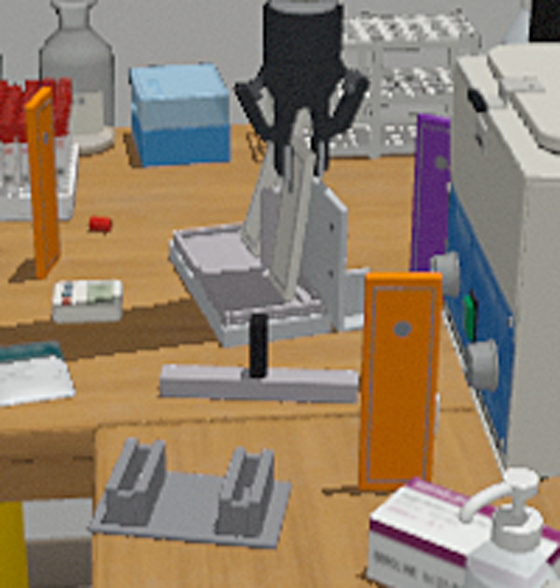

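Request:
{"method": "carry_out", "body": {
  "series": [
    {"fingers": 0.3,"travel": [-1,5,0],"roll": 0},
    {"fingers": 0.3,"travel": [-2,10,0],"roll": 0},
    {"fingers": 0.3,"travel": [-2,15,0],"roll": 0},
    {"fingers": 0.35,"travel": [-2,19,0],"roll": 0},
    {"fingers": 0.4,"travel": [-2,23,0],"roll": 0},
    {"fingers": 0.45,"travel": [-2,27,0],"roll": 0},
    {"fingers": 0.5,"travel": [-2,30,0],"roll": 0},
    {"fingers": 0.5,"travel": [-2,30,0],"roll": 0}
  ]
}}

```text
t: 24.7
tool_pos: [0.5924, 0.0366, 0.1472]
tcp_rot: [0.444, 0.55, -0.444, 0.55]
force: [0.0, -0.2, 0.5]
gripper_width: 0.5
```

```bash
python3 lk.py 14 -90 -15; python3 plan.py
```

```text
w 25 2745 x [-102.1  -59.    32.2] y [-87.3 -45.7 -17.1]
w 45 577 x [-38.3 -28.9  38.6] y [-89.6 -75.2 -22.1]
w 65 383 x [-32.1 -28.4 -20.3] y [-73.9 -41.7 -22.1]
w 85 427 x [-25.7 -21.9 -13.7] y [-65.4 -37.3 -21.7]
w 105 664 x [-19.  -15.4  -8.4] y [-76.9 -41.  -21.6]
w 125 1359 x [-12.7  -7.8   7. ] y [-75.1 -29.  -16.4]
w 145 2247 x [-22.   -2.9  39.8] y [-74.3 -45.2 -21.8]
w 165 5544 x [-21.5   5.8  39.5] y [-76.7 -45.6 -22.4]
w 185 6097 x [-41.1 -12.5  56. ] y [-61.1 -45.1 -39.5]
w 205 9842 x [-46.2  -3.5  58.3] y [-63.4 -42.5 -35.6]
s 25 271 x [-98.8 -35.3  28.1] y [-88.7 -62.3 -17.8]
s 45 150 x [-37.8 -28.4  29.3] y [-88.4 -62.4 -22.5]
s 65 123 x [-31.  -24.7   2.6] y [-85.2 -62.  -23.2]
s 85 115 x [-24.5 -18.8   2.9] y [-85.8 -64.4 -21.9]
s 105 106 x [-18.7 -12.9   1.8] y [-88.4 -66.1 -22.3]
s 125 96 x [-12.2  -7.4   6.2] y [-85.4 -66.  -24.5]
s 145 136 x [-23.4  -0.3  41.1] y [-80.1 -57.7 -36.1]
s 165 155 x [-25.3   4.   43.7] y [-76.6 -54.9 -23.6]
s 185 152 x [-42.9  30.6  57.6] y [-64.3 -57.7 -36.5]
s 205 197 x [-49.3  -9.6  58.2] y [-68.  -58.2 -34.6]
t 24.8 pos [592.1  36.5 147.2] phi 12.2 F [-0.7 -0.5 -0.2] w 0.501 q [ 0.23  0.41 -0.45  1.56  0.18  1.21 -0.04] xax [-0.  0. -1.]
```

View pics/w14.png

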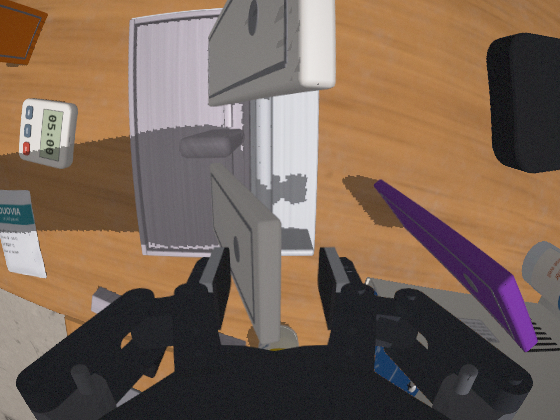

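View pics/s14.png

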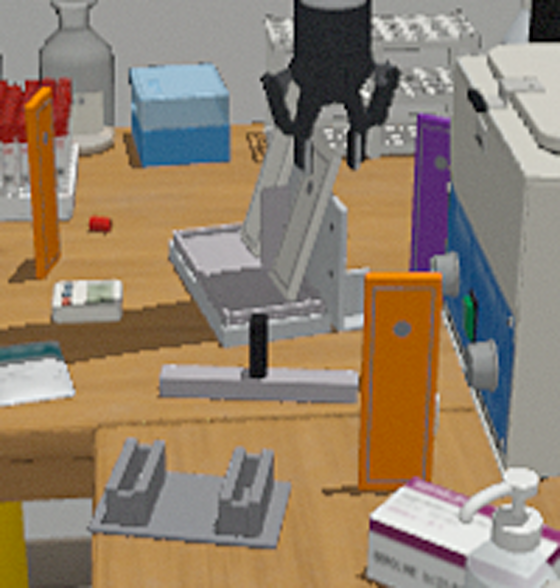

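Request:
{"method": "carry_out", "body": {
  "series": [
    {"fingers": 0.6,"travel": [-15,0,0],"roll": 0},
    {"fingers": 0.8,"travel": [-45,0,0],"roll": 0},
    {"fingers": 1,"travel": [-90,0,0],"roll": 0},
    {"fingers": 1,"travel": [-120,0,0],"roll": 0}
  ]
}}

```text
t: 25.2
tool_pos: [0.5925, 0.0367, 0.2717]
tcp_rot: [0.445, 0.549, -0.443, 0.551]
force: [0.4, 0.4, 0.9]
gripper_width: 1.001
```

```bash
python3 plan.py 507 -136 210 6
```

```text
t 25.2 pos [592.5  36.7 271.7] phi 12.21 F [0.4 0.4 0.9] w 1.001 q [ 0.23  0.33 -0.46  1.38  0.15  1.46 -0.01] xax [ 0.004  0.    -1.   ]
[507.0, -136.0, 210.0, 6.0] travel [  61.4 -120.3  150.7] roll 0.1083
```

Request:
{"method": "carry_out", "body": {
  "series": [
    {"fingers": 1,"travel": [0,-28,36],"roll": 0.03},
    {"fingers": 1,"travel": [0,-58,72],"roll": 0.06},
    {"fingers": 1,"travel": [10,-88,110],"roll": 0.1},
    {"fingers": 1,"travel": [30,-110,138],"roll": 0.108},
    {"fingers": 1,"travel": [55,-120,150],"roll": 0.108},
    {"fingers": 1,"travel": [61,-120,150.5],"roll": 0.108},
    {"fingers": 1,"travel": [61,-120,150.5],"roll": 0.108},
    {"fingers": 1,"travel": [61,-120,150.5],"roll": 0.108}
  ]
}}

```text
t: 26.0
tool_pos: [0.5079, -0.1343, 0.2079]
tcp_rot: [0.473, 0.526, -0.472, 0.527]
force: [0.5, -0.1, 0.2]
gripper_width: 1.003
```

```bash
cat > br.py <<'E'
from st import *
w=shot('wrist','w15.png'); W=wcloud(w)
P,m=pts(W,[.44,-.2,.035],[.57,-.09,.1]); print('block',rect(P),P[:,2].max())
P,m=pts(W,[.44,-.2,.072],[.57,-.09,.1]); print('blocktop',rect(P),P[:,2].max())
P,m=pts(W,[.4,-.2,.012],[.62,-.08,.03]); print('bar',rect(P),np.median(P[:,2]))
E
python3 br.py; python3 plan.py
```

```text
block (array([ 507.8, -137.5]), array([22.8, 16.1]), 81.39, 613) 0.08180179596780456
blocktop (array([ 507.6, -137.6]), array([22.6, 16. ]), 82.71, 459) 0.08180179596780456
bar (array([ 519.5, -137.3]), array([201.5,  51.5]), 0.72, 3729) 0.021587628994375642
t 26.05 pos [ 508.  -134.3  208. ] phi 6.17 F [-0.1  0.5 -0.1] w 1.0 q [ 0.51  0.2  -0.35  1.67  0.07  1.28  0.25] xax [ 0.002  0.    -1.   ]
```

View pics/w15.png

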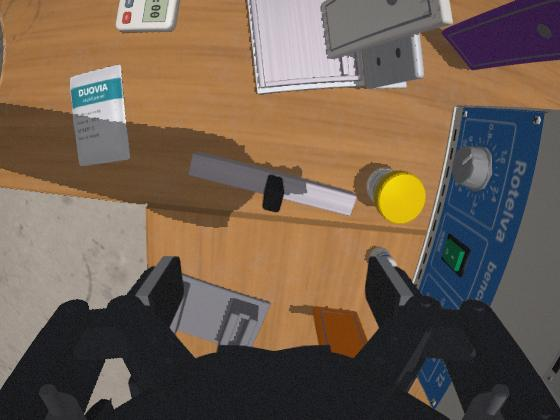

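```bash
python3 - <<'E'
from st import *
p=dict(np.load('pics/top0.npz')); T=cloud(p)
w=manip.read_camera('wrist'); W=wcloud(w)
for W in (T,W):
    P,m=pts(W,[.4,-.2,.017],[.61,-.08,.03])
    a=np.radians(-7); n=np.array([-np.sin(a),np.cos(a)]); P=P[abs((P[:,:2]-[.507,-.137])@n)<.016]; print(rect(P))
E
python3 plan.py 507.7 -137.5 46 -7
```

```text
(array([ 508., -136.]), array([ 24. , 179.5]), 81.37, 438)
(array([ 508.1, -137.7]), array([ 25.4, 179.9]), 81.5, 3466)
t 26.1 pos [ 507.9 -134.5  207.8] phi 6.16 F [-0.6  1.   0.8] w 1.002 q [ 0.51  0.2  -0.35  1.67  0.07  1.28  0.25] xax [ 0.002  0.    -1.   ]
[507.7, -137.5, 46.0, -7.0] travel [161.8  -0.9   3. ] roll 0.2297
```

Request:
{"method": "carry_out", "body": {
  "series": [
    {"fingers": 1,"travel": [20,-0.5,3.2],"roll": 0.13},
    {"fingers": 1,"travel": [50,-0.5,3.2],"roll": 0.258},
    {"fingers": 1,"travel": [80,-0.5,3.2],"roll": 0.258},
    {"fingers": 1,"travel": [80,-0.5,3.2],"roll": 0.258},
    {"fingers": 1,"travel": [80,-0.5,3.2],"roll": 0.258}
  ]
}}

```text
t: 26.6
tool_pos: [0.5071, -0.1385, 0.1273]
tcp_rot: [0.536, 0.461, -0.536, 0.461]
force: [0.4, 0.7, 0.2]
gripper_width: 0.999
```

```bash
python3 br.py|head -2; python3 plan.py 507.8 -137.6 43 -8.6
```

```text
block (array([ 508.1, -136.8]), array([21.5, 15.9]), 82.24, 1161) 0.08128839566056802
blocktop (array([ 507.9, -136.8]), array([21.4, 15.4]), 81.77, 843) 0.08128839566056802
t 26.65 pos [ 507.7 -138.8  128.1] phi -8.69 F [-0.   0.1  1.1] w 0.999 q [ 0.48  0.27 -0.32  1.77  0.09  1.11 -0.02] xax [ 0.002 -0.    -1.   ]
[507.8, -137.6, 43.0, -8.6] travel [85.1 -0.3 -1.2] roll -0.0015
```

View pics/w15.png

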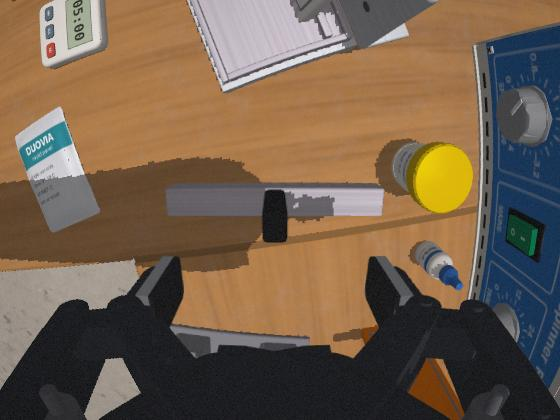

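Request:
{"method": "carry_out", "body": {
  "series": [
    {"fingers": 1,"travel": [35,0,-1.5],"roll": 0},
    {"fingers": 1,"travel": [65,0,-1.5],"roll": 0},
    {"fingers": 0.7,"travel": [85,0,-1.5],"roll": 0},
    {"fingers": 0.4,"travel": [85,0,-1.5],"roll": 0},
    {"fingers": 0,"travel": [85,0,-1.5],"roll": 0},
    {"fingers": 0,"travel": [85,0,-1.5],"roll": 0},
    {"fingers": 0,"travel": [85,0,-1.5],"roll": 0},
    {"fingers": 0,"travel": [85,0,-1.5],"roll": 0}
  ]
}}

```text
t: 27.45
tool_pos: [0.5083, -0.1381, 0.0434]
tcp_rot: [0.537, 0.459, -0.536, 0.461]
force: [-0.1, -0.7, 6.3]
gripper_width: 0.18
```

Request:
{"method": "carry_out", "body": {
  "series": [
    {"fingers": 0,"travel": [0,0,0],"roll": 0},
    {"fingers": 0,"travel": [0,0,0],"roll": 0}
  ]
}}

```text
t: 27.65
tool_pos: [0.5082, -0.1381, 0.0434]
tcp_rot: [0.537, 0.459, -0.536, 0.461]
force: [0.9, 0.4, 6.5]
gripper_width: 0.18
```

```bash
python3 br.py; python3 tgt.py -68 0; python3 plan.py 507.8 -137.6 200 -8.6
```

```text
block (array([ 508.6, -137. ]), array([26.5, 89.2]), 80.88, 11803) 0.09999964563449112
blocktop (array([ 508.6, -137. ]), array([26.5, 89.2]), 80.88, 9242) 0.09999964563449112
bar (array([ 519.6, -137.1]), array([201.5,  51.9]), 0.76, 12084) 0.02158640042731389
[506.4  72.1]
t 27.7 pos [ 508.2 -138.1   43.4] phi -8.77 F [-0.8 -0.3  7.3] w 0.179 q [ 0.46  0.37 -0.31  1.85  0.14  0.93 -0.06] xax [ 0.004 -0.001 -1.   ]
[507.8, -137.6, 200.0, -8.6] travel [-1.566e+02  1.000e-01 -3.000e-01] roll -0.003
```

Request:
{"method": "carry_out", "body": {
  "series": [
    {"fingers": 0,"travel": [-15,0,0],"roll": 0},
    {"fingers": 0,"travel": [-45,0,0],"roll": 0},
    {"fingers": 0,"travel": [-85,0,0],"roll": 0},
    {"fingers": 0,"travel": [-125,0,0],"roll": -0.08},
    {"fingers": 0,"travel": [-155,0,0],"roll": -0.2},
    {"fingers": 0,"travel": [-165,0,-5],"roll": -0.33},
    {"fingers": 0,"travel": [-165,-3,-15],"roll": -0.46},
    {"fingers": 0,"travel": [-165,-6,-30],"roll": -0.59}
  ]
}}

```text
t: 28.5
tool_pos: [0.5052, -0.1078, 0.2073]
tcp_rot: [0.379, 0.597, -0.379, 0.598]
force: [0.0, 0.6, -3.8]
gripper_width: 0.176
```

```bash
python3 tgt.py -72 0;python3 plan.py 490 -40 205 70 505 71 205 102.1
```

```text
[502.5  71.2]
t 28.5 pos [ 505.2 -107.8  207.3] phi 25.23 F [ 0.   0.6 -3.8] w 0.176 q [ 0.51  0.19 -0.41  1.69  0.08  1.28  0.52] xax [ 0.001 -0.001 -1.   ]
[490.0, -40.0, 205.0, 70.0] travel [  2.3  15.1 -67.9] roll -0.7813
[505.0, 71.0, 205.0, 102.1] travel [   2.2   76.  -161.9] roll -1.3416
```

Request:
{"method": "carry_out", "body": {
  "series": [
    {"fingers": 0,"travel": [0,2,-10],"roll": -0.13},
    {"fingers": 0,"travel": [0,4,-20],"roll": -0.26},
    {"fingers": 0,"travel": [0,6,-32],"roll": -0.4},
    {"fingers": 0,"travel": [0,9,-44],"roll": -0.54},
    {"fingers": 0,"travel": [0,12,-56],"roll": -0.68},
    {"fingers": 0,"travel": [0,20,-70],"roll": -0.82},
    {"fingers": 0,"travel": [0,32,-90],"roll": -0.96},
    {"fingers": 0,"travel": [0,45,-112],"roll": -1.1}
  ]
}}

```text
t: 29.3
tool_pos: [0.4985, 0.0135, 0.2068]
tcp_rot: [0.01, 0.707, -0.011, 0.707]
force: [1.4, 0.7, -3.6]
gripper_width: 0.182
```

```bash
python3 plan.py 502.5 71.2 200 102.1
```

```text
t 29.3 pos [498.5  13.5 206.8] phi 88.31 F [ 1.4  0.7 -3.6] w 0.182 q [ 0.45  0.17 -0.6   1.73  0.1   1.28  1.37] xax [ 0.    -0.001 -1.   ]
[502.5, 71.2, 200.0, 102.1] travel [ 6.8 57.8  2.3] roll -0.2407
```

Request:
{"method": "carry_out", "body": {
  "series": [
    {"fingers": 0,"travel": [2,20,1],"roll": -0.1},
    {"fingers": 0,"travel": [5,40,2],"roll": -0.2},
    {"fingers": 0,"travel": [7,57,2.3],"roll": -0.24},
    {"fingers": 0,"travel": [7,57.8,2.3],"roll": -0.24},
    {"fingers": 0,"travel": [7,57.8,2.3],"roll": -0.24},
    {"fingers": 0,"travel": [7,57.8,2.3],"roll": -0.24},
    {"fingers": 0,"travel": [7,57.8,2.3],"roll": -0.24}
  ]
}}

```text
t: 30.0
tool_pos: [0.5031, 0.0699, 0.1994]
tcp_rot: [-0.072, 0.703, 0.072, 0.703]
force: [0.2, -0.1, -3.3]
gripper_width: 0.184
```

```bash
python3 lk.py 16 -95 95 | head -4; python3 tgt.py -65 0; python3 plan.py 509.3 72.7 68.4 102.1
```

```text
w 25 4641 x [-103.2  -75.1  -43.6] y [-88.9   1.2  89.1]
w 65 24 x [-0.9 -0.3  0.5] y [-94.9 -93.7 -34.1]
w 85 522 x [-21.6 -20.2  -0. ] y [-93.4 -46.3  93.1]
w 105 1833 x [-19.6 -16.3 -12.2] y [-79.   44.   82.5]
[509.4  72.7]
t 30.1 pos [503.1  70.2 199.4] phi 101.71 F [ 0.6 -0.6 -2.5] w 0.179 q [ 0.38  0.21 -0.67  1.71  0.13  1.27  1.46] xax [ 0. -0. -1.]
[509.3, 72.7, 68.4, 102.1] travel [131.    1.2   6.6] roll -0.0068
```

View pics/w16.png

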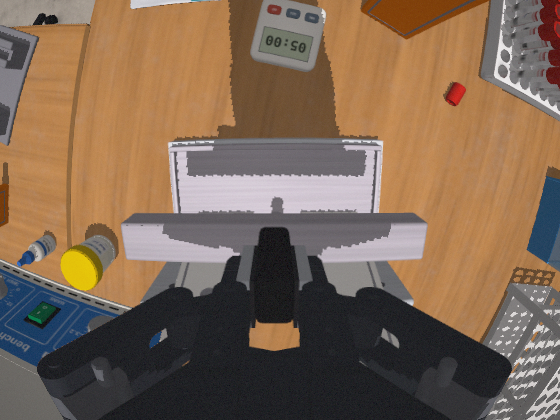

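View pics/s16.png

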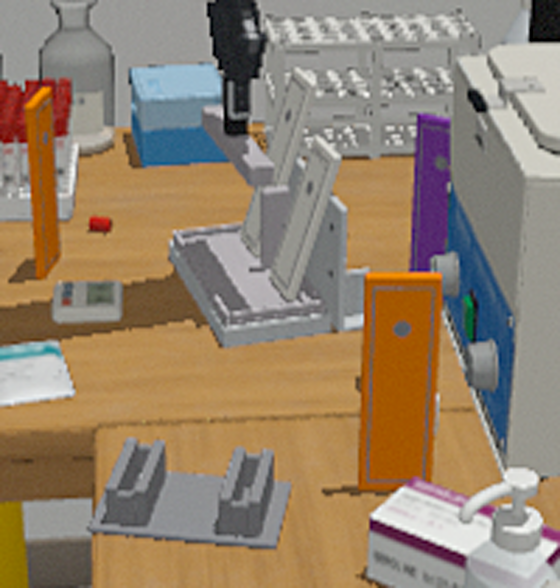

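Request:
{"method": "carry_out", "body": {
  "series": [
    {"fingers": 0,"travel": [20,1.2,7.5],"roll": -0.007},
    {"fingers": 0,"travel": [45,1.2,7.5],"roll": -0.007},
    {"fingers": 0,"travel": [70,1.2,7.5],"roll": -0.007},
    {"fingers": 0,"travel": [85,1.2,7.5],"roll": -0.007},
    {"fingers": 0,"travel": [90,1.2,7.5],"roll": -0.007},
    {"fingers": 0,"travel": [90,1.2,7.5],"roll": -0.007},
    {"fingers": 0,"travel": [90,1.2,7.5],"roll": -0.007}
  ]
}}

```text
t: 30.8
tool_pos: [0.5107, 0.0738, 0.1103]
tcp_rot: [-0.075, 0.703, 0.075, 0.704]
force: [0.8, -0.7, -3.7]
gripper_width: 0.179
```

```bash
cat > b2.py <<'E'
from st import *
w=shot('wrist','w17.png'); W=wcloud(w); s=shot('side'); cv2.imwrite('pics/s17.png',cv2.resize(s['img'][170:270,230:340],None,fx=6,fy=5.5,interpolation=2))
x=np.array([np.cos(np.radians(12.1)),np.sin(np.radians(12.1))]);y=np.array([-x[1],x[0]]); o=x*578.3+y*-35.7
L=np.stack([(W[...,:2]*1000-o)@x,(W[...,:2]*1000-o)@y,W[...,2]*1000],-1)
z=manip.get_obs()['tool_pos'][2]*1000-43.4+22
for sg in (-1,1):
    P=L[np.all((L>[-115,-95,z-5])&(L<[-30,95,z+5]),-1)]; P=P[(sg*P[:,1]>25)]; print(sg,'bar top',z,len(P),rect(P/1000)) if len(P)>5 else 0
E
python3 b2.py; python3 plan.py 509.3 72.7 68.4 102.1
```

```text
-1 bar top 89.06840061254746 4208 (array([-63.7, -57.3]), array([64.7, 24.7]), 89.76, 4208)
1 bar top 89.06840061254746 4259 (array([-63.6,  57.7]), array([24.9, 65.4]), 0.32, 4259)
t 30.9 pos [510.9  73.8 110.5] phi 102.19 F [ 0.4  0.3 -3.3] w 0.178 q [ 0.35  0.31 -0.65  1.81  0.21  1.09  1.4 ] xax [ 0.002  0.    -1.   ]
[509.3, 72.7, 68.4, 102.1] travel [42.1 -0.7 -1.8] roll 0.0016
```

View pics/w17.png

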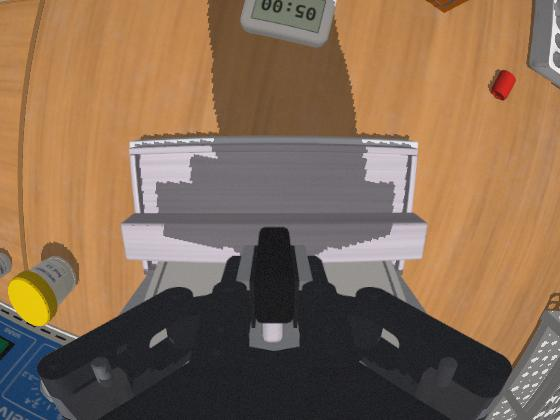

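View pics/s17.png

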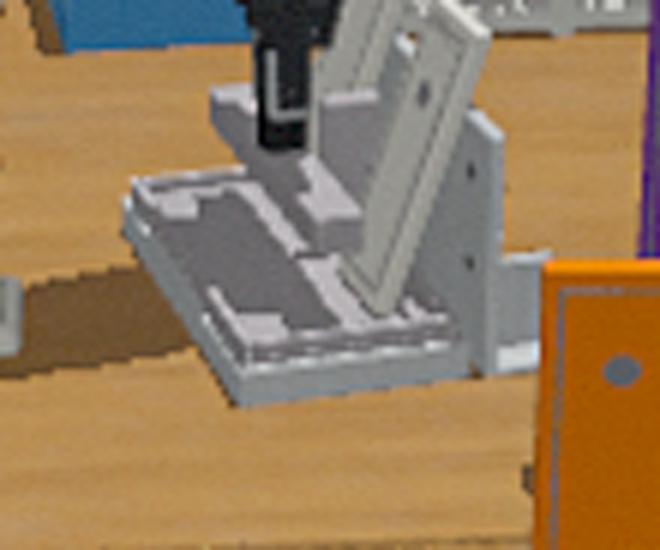

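Request:
{"method": "carry_out", "body": {
  "series": [
    {"fingers": 0,"travel": [15,-0.5,-0.5],"roll": 0.002},
    {"fingers": 0,"travel": [28,-0.5,-0.5],"roll": 0.002},
    {"fingers": 0,"travel": [36,-0.5,-0.5],"roll": 0.002},
    {"fingers": 0,"travel": [39.5,-0.5,-0.5],"roll": 0.002},
    {"fingers": 0,"travel": [41.5,-0.5,-0.5],"roll": 0.002},
    {"fingers": 0,"travel": [42.5,-0.5,-0.5],"roll": 0.002},
    {"fingers": 0,"travel": [42.5,-0.5,-0.5],"roll": 0.002}
  ]
}}

```text
t: 31.6
tool_pos: [0.5096, 0.0732, 0.0684]
tcp_rot: [-0.075, 0.703, 0.074, 0.703]
force: [-8.0, -1.9, 13.8]
gripper_width: 0.181
```

```bash
python3 b2.py; python3 plan.py 509.3 72.7 68.4 102.1
```

```text
-1 bar top 47.01916198897296 5051 (array([-56.5, -57.5]), array([41.7, 65. ]), 0.01, 5051)
1 bar top 47.01916198897296 5112 (array([-56.7,  57.5]), array([41.6, 65. ]), 0.03, 5112)
t 31.7 pos [509.6  73.2  68.4] phi 102.09 F [-7.8 -2.6 12.6] w 0.179 q [ 0.33  0.37 -0.63  1.85  0.25  1.01  1.37] xax [ 0.    -0.001 -1.   ]
[509.3, 72.7, 68.4, 102.1] travel [ 0.  -0.4 -0.4] roll -0.0001
```

View pics/s17.png

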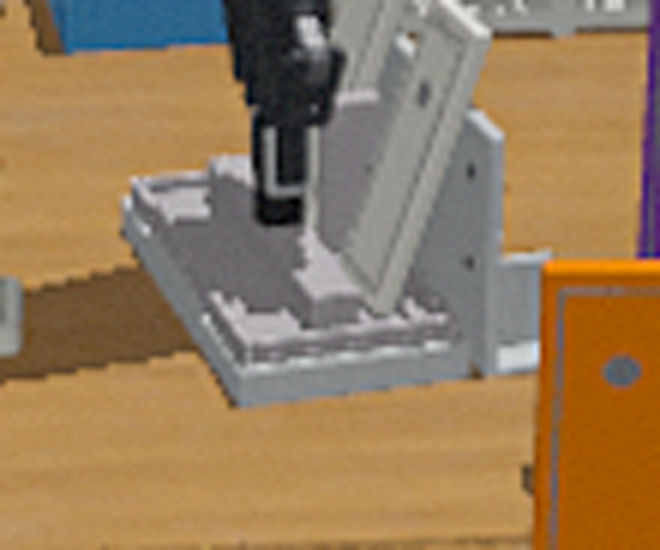

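Request:
{"method": "carry_out", "body": {
  "series": [
    {"fingers": 0.5,"travel": [0,0,0],"roll": 0},
    {"fingers": 0.5,"travel": [0,0,0],"roll": 0},
    {"fingers": 0.5,"travel": [0,0,0],"roll": 0},
    {"fingers": 0.5,"travel": [-15,0,0],"roll": 0},
    {"fingers": 0.5,"travel": [-45,0,0],"roll": 0},
    {"fingers": 0.5,"travel": [-90,0,-5],"roll": 0},
    {"fingers": 0.5,"travel": [-135,0,-20],"roll": 0},
    {"fingers": 0.5,"travel": [-175,0,-40],"roll": 0}
  ]
}}

```text
t: 32.5
tool_pos: [0.4706, 0.0655, 0.2451]
tcp_rot: [-0.075, 0.702, 0.075, 0.704]
force: [0.6, -0.7, -0.3]
gripper_width: 0.503
```

```bash
python3 plan.py; python3 lk.py 18 15 95; echo; python3 lk.py 19 -90 -15
```

```text
t 32.5 pos [470.6  65.5 245.1] phi 102.16 F [ 0.6 -0.7 -0.3] w 0.503 q [ 0.44  0.09 -0.68  1.72  0.06  1.35  1.53] xax [ 0.002  0.001 -1.   ]
w 25 1863 x [-103.2  -76.5    0. ] y [16.7 50.  92.8]
w 45 2043 x [-76.  -58.9  -0.7] y [17.5 50.5 86.2]
w 65 564 x [-32.4 -28.5   0.4] y [16.8 37.6 82. ]
w 85 416 x [-25.9 -21.8   0.4] y [16.4 31.3 45.5]
w 105 422 x [-19.2 -15.    0.4] y [16.4 29.9 41.9]
w 125 487 x [-12.9  -8.7   4.3] y [16.1 30.8 43.2]
w 145 492 x [-7.  -3.4  0.7] y [24.2 34.2 45. ]
w 165 444 x [-0.6  2.1  5. ] y [24.7 35.4 46.6]
w 185 27 x [ 9.  11.7 12.9] y [80.5 82.2 83.8]
w 205 22 x [11.8 13.3 14.8] y [80.2 82.  83.4]
s 25 90 x [-101.   -75.5  -38.7] y [16.4 52.4 91.5]
s 45 62 x [-75.6 -63.3 -31. ] y [28.  58.1 90.4]
s 65 20 x [-32.2 -27.9   1.9] y [42.2 68.9 87. ]
s 85 53 x [-25.9 -19.5   1.7] y [27.1 54.3 84. ]
s 105 91 x [-18.8 -13.    2. ] y [22.6 39.2 82.8]
s 125 85 x [-12.6  -6.9   4.1] y [21.8 38.6 85.7]
s 145 76 x [-5.9 -1.2  7.4] y [25.2 45.4 84.1]
s 165 76 x [-0.   5.1 12.7] y [25.6 48.6 84.6]
s 185 74 x [ 6.8 11.4 18.7] y [26.6 48.1 84.1]
s 205 42 x [13.3 16. 
[... 181 characters left out ...]
-80.1 -40.1 -17.4]
w 85 424 x [-25.9 -22.2   0.4] y [-78.3 -31.  -16.3]
w 105 420 x [-19.4 -15.4   0.3] y [-41.  -28.8 -16.1]
w 125 451 x [-13.2  -8.9   3.9] y [-40.9 -29.2 -16.4]
w 145 463 x [-6.9 -3.3  0.1] y [-42.8 -32.4 -22. ]
w 165 448 x [-0.9  2.3 10.4] y [-45.4 -33.6 -22.5]
s 25 338 x [-93.  -40.3  28.7] y [-88.7 -67.6 -20.2]
s 45 216 x [-73.3 -33.4  29.7] y [-88.3 -60.1 -22.4]
s 65 127 x [-30.9 -24.9   2.4] y [-85.5 -63.  -22.9]
s 85 114 x [-24.5 -19.    1.9] y [-86.2 -61.8 -25. ]
s 105 110 x [-18.2 -12.9   2.1] y [-86.1 -66.9 -22.5]
s 125 96 x [-11.9  -6.9   5.6] y [-80.5 -61.9 -18.6]
s 145 90 x [-6.8 -1.9  6.1] y [-79.7 -59.2 -22.6]
s 165 60 x [ 0.1  3.3 10.9] y [-79.2 -52.8 -21.3]
```

View pics/w19.png

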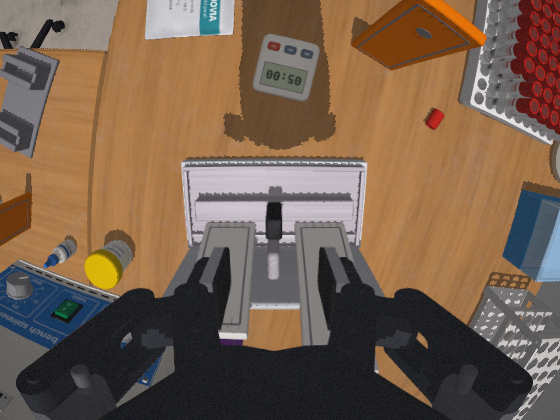

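View pics/s19.png

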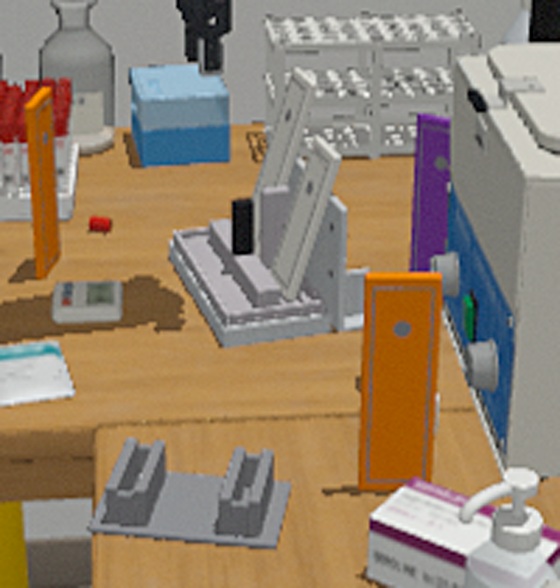

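```bash
python3 -c "
from bench import manip
print(manip.finish_job())"
```

```text
the job is handed in; nothing more can be done
None
```

The job is done and handed in at about 33 s of the 72 s allowed. I moved the parts in the order asked: tray, long board, short board, toe bar.

| Part | Last measurement (stand frame, mm) |
|---|---|
| Tray | Floor level at z about 24.7 (25 expected), handle at x -44 to -14 next to the backboard; measured right after seating |
| Long board | Left bay, centred at y about 54, leaning about 18° on the backboard, foot front edge at x about -46 |
| Short board | Right bay, centred at y about -53, same lean and foot position |
| Toe bar | Flat on the tray floor, x about -76 to -52, roughly 6 mm in front of the feet |

- **After release:** nothing shifted between leaning each board and the last pictures. The gripper was clear of everything when I handed in.
- **Forces:** the largest I read was about 20 N, while seating the tray. I only read force at the end of each move, so a brief higher peak would not have shown.
- **Other things on the bench:** I did not touch the cup, carton, dropper or the orange and purple look-alikes. I saw no change in the views where they showed, but did not measure them at the end.
- **Disagreement:** the side camera read about 2 mm in x and 4 to 5 mm in y off the other two cameras. I used the wrist and top cameras, which agreed to within 2 mm, and corrected the side readings to match.

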